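Fit a worm-drive band clamp to the bench dust port

ROBOT

A 7-joint arm with a two-finger parallel gripper is mounted at the origin on a cart in front of the work surface, level with it; the furniture and walls round the work are solid. World frame = base frame: x ahead of the robot, y to its left, z up, the work surface at z = 0. Lengths are in m, angles in rad, forces in N, time in s.
With the tool pointing down it reaches from about 0.425 to 0.875 m from the base axis. Payload 8.4 kg.
Tool frame: the origin (TCP) lies at the very end of the fingers, on their centre line; the grasp point (between the pads) lies 19 mm behind it (manip.tcp_to_grasp is the distance from the TCP to the grasp point, in m); x points along the fingers, y is the direction in which the jaws open and shut, and the axes are right-handed (so a half turn about x gives the same grasp; the last joint's range is limited). The gripper opens to 85 mm and grips with 20 to 120 N. Pads are 22 mm wide; open, the fingers measure 114 mm over their backs; the gripper's body (76 mm by 85 mm) begins 54 mm behind the grasp point. The pads swing forward as they close: fully open they stand 13 mm farther back than shut.
Start: joints at [-1.405, 0.333, 0.04, 1.465, -0.013, 1.343, -0.059], TCP at [0.17, 0.627, 0.231] pointing down, gripper open.
Joint ranges: [-2.58, 2.58], [-0.38, 2.09], [-1.3, 1.39], [0.25, 2.4], [-1.5, 4.64], [0.08, 2.09], [-2.65, 2.65]. Speed limits (rad/s): [2.22, 2.22, 2.79, 2.79, 3.14, 3.14, 3.14].

INTERFACE

Orientations are given as a unit quaternion [x, y, z, w].
In Python, from workcell import manip, get_image, camera_params gives the robot as it stands. The module is installed in compiled form; this text tells all that it offers.
- The arm moves only by the tool drive_tool, never from a script. Its argument "moves" is a list that holds one entry, the list of rows, each a list of 6 numbers: the shift along the tool's x, y, z in cm, then the turn, a rotation vector about the tool's x, y, z in degrees. In form: [[[dx, dy, dz, rx, ry, rz], ...]]. A call has exactly 10 rows; each row shifts and turns the commanded pose from where the row before left it, along the tool's axes as they then stand; what a row does not reach is not made up. A row lasts 1/10 s, in which the tool goes at most 50 mm and 8.59 degrees, less where a joint would pass 70% of its speed; a pose out of reach is approached as far as the arm can. A call with a gripper value outside its range is refused whole. "jaw" is the gripper's target within -1 to 1 (shut at 1, half-way at 0, fully open at -1), set as the call begins (left out, the last holds). The fingers move at their own pace and stop on an object; "squeeze" is the grip in N (left out, the last holds). Time passes only in rows, so rows that do not move let the fingers close, or fill a call up. It gives the time, the measured TCP pose, the force and the opening at its end, in the units of the state.
- manip.get_obs(): the state, without advancing time (a new reading comes with each control period).
- get_image(name): name is "scene" or "top" or "wrist"; returns the picture (480x640x3 uint8, red, green, blue); there is no depth.
- camera_params(name): a dict with "mtx" (3x3 intrinsics, pixels), "T" (4x4, takes a point from camera to world coordinates). Camera axes: x right, y down, z forward; pixel columns grow to the right and rows downward; lengths in m; the calibration is good to about 2 mm. The wrist camera is an equidistant fisheye: a pixel r from the principal point sees the ray r / f radians off the axis. A picture is of the moment at which its call begins: read the wrist's pose just before it. camera_params takes no time and is no camera call; for the wrist camera it gives the pose at the moment of the call.
- manip.hand_in(): hands the job in, once; it reports no verdict.
The state is a dict: "t": time; "qpos": joint angles; "qd": joint speeds; "joint_torque": joint torques, N m; "position": TCP position; "ee_rot": TCP orientation; "wrist_force": force on the tool from outside, world axes, zero at the start; "wrist_torque": the same for the moment, N m; "width": opening from 0.0 (shut) to 1.0 (fully open).
Only numpy, scipy, OpenCV 4.12 (cv2) and the standard library are available. Lean on these libraries where they do the work, as an engineer would, in place of code of your own. Each camera call takes 0.05 s, during which the arm holds its last target.

TASK

Fit the loose worm-drive band clamp to the bench dust port: slide its band over the suction pipe and past the barb, so that it lies between the barb and the collar of the slotted spigot with its locating tang in the spigot's top slot and the black wing of its screw upright. Then turn the wing clockwise (seen from above) until the band is snug on the spigot, so that the slotted spigot grips the pipe, and let go. Do it gently: do not ram the clamp onto the spigot, do not crush the spigot by over-tightening, and leave the screwdriver, the tape measure and the screw tin where they are.

Things in the scene. Friction and masses are not known exactly. Their poses are not given: they have to be found in the camera images.
- band (a point): Centre of the band of the loose steel worm-drive clamp. Round hoop 16 mm wide, 1.2 mm thick, inner diameter 48 to 53 mm as found (varies), closing 2.8 mm in diameter per radian of its screw. x: along the band's axis; z: from the centre up to the locating tang at the hoop's top, which points inwards to 19.5 mm from the centre, 4.8 mm wide, 15 mm along x; -y: towards the screw.
- clamp: The whole clamp, about 0.2 kg; origin and axes as band. It starts standing on the bench on its band and the tail of its screw, band centre 28 mm above the bench, x roughly along the spigot. The screw's axis is parallel to z, 40 mm from the centre towards -y; its tail ends 28 mm below the centre's level.
- housing (a point): Point to hold the clamp by, on the screw's axis, 40 mm from the band's axis towards -y and 12 mm above the band's centre; axes as band. It lies in the steel worm housing, a block 22 mm along x, 14 mm along y, from 18 mm below to 8 mm above this point. Its two faces 22 mm apart (across x) can be pinched from above, the wing passing up between the fingers.
- wing (a point): Centre of the screw's black wing: 21 mm wide along its x, 8.5 thick along its y, 24 tall; on the screw's axis (its z), 44 mm above the band centre. Clockwise from above closes the band; its angle says nothing of the opening. Slack 1.6 to 3.4 rad, dragging 0.2 N m (less once the hand stops); it stays where left. Then torque climbs 0.3 N m per rad: 0.08 to 0.2 above the drag is snug, 0.36 crushes.
- seat (a point): Middle of the band's place on the spigot, on its axis, 95 mm above the bench. x: along the axis from the free end towards the elbow; z: up. Grey spigot, smooth land 43.6 mm in diameter from x = -13.5 to +13.5 mm, sawn into four prongs by 6 mm slots at top, bottom and sides; a 51 mm collar at x = +13.5 mm stops the band; at x = -14 mm is the back of the barb, 47.2 mm in diameter.
- spigot_end (a point): Middle of the spigot's free end, 32.5 mm before seat along the axis, same axes. From the barb's crest the spigot tapers to 39 mm in diameter here. A plain steel suction pipe of 34 mm diameter stands in it and sticks out 27 mm further towards the robot.
- dust_port: The fixed bench dust port: cast elbow with spigot and pipe, pointing level towards the robot. Origin on the bench under the upright duct (47 mm diameter, on a round flange of 100 mm), 75.5 mm behind seat; x as seat. The elbow's top is 121 mm above the bench.
- screwdriver: Loose screwdriver with black and orange handle, 252 mm long, lying on the bench; origin at the middle of its underside; leave it alone.
- tape_measure: Loose yellow tape measure, 36x88x62 mm; origin at the middle of its underside; leave it alone.
- screw_tin: Loose round open tin of screws, 77 mm diameter, 30 mm high; origin at the middle of its underside; leave it alone.
Things that resemble listed ones, but are neither listed nor needed, are in the scene too. Leave any purple look-alike of the clamp alone.

How it is judged:
On the way, in this order (a step that is already met when the one before it is completed fails the run):
1. the clamp is lifted clear of the bench (height (world z) of band above 0.06 m), for 0.2 s.
2. the band lies over the spigot between barb and collar, screw upright (x of band in the frame of seat between -0.0065 and 0.0065 m and distance between band and seat below 0.01 m and angle between clamp's own z axis and vertical below 0.3 rad), for 0.2 s.
3. the screw is turned until the band is snug: the clamp presses on the spigot all round with more than 45 N (contact force between clamp and dust_port above 45 N), for 0.2 s.
At the end, for the whole second after the job is handed in: The band's centre is within 6.5 mm of the seat along the spigot (between barb and collar) and on its axis, the band square to the spigot within 0.1 rad, its screw upright within 0.12 rad, and the band still presses on the spigot with more than 45 N in all; the clamp is let go and at rest (x of band in the frame of seat between -0.0065 and 0.0065 m and distance between band and seat below 0.0075 m and angle between the x axis of band and the x axis of seat, either way round below 0.1 rad and angle between clamp's own z axis and vertical below 0.12 rad and contact force between clamp and dust_port above 45 N and linear speed of clamp below 0.01 m/s); the robot touches nothing.
It fails at once if the spigot is crushed: the clamp presses on the port with more than 260 N in all (contact force between clamp and dust_port above 260 N).
It fails at once if the clamp is rammed on: it presses on the port with more than 45 N before it lies at its seat (contact force between clamp and dust_port above 45 N and (x of band in the frame of seat below -0.0075 m or distance between band and seat above 0.012 m)).
It fails at once if a bystander is disturbed (distance of any of screwdriver, tape_measure, screw_tin from where it was at the start of the episode above 0.02 m).
It also fails if it takes over 72 s, if anything falls off the work surface, if the arm or the gripper's body presses on something with over 40 N, if the wrist force passes 120 N, or if a joint passes its speed limit or range.

## Working session

There is one attempt and no reset: what is moved stays moved. The work goes in short steps, Python scripts to look and compute and a tool call to move; the robot and the scene stay as the last step left them, time stands still between calls to the robot, and variables do not carry over. Pictures are saved under pics/ and viewed, and the job is handed in when it is done.

Besides the shell and the picture viewer there is one more tool, called in YAML: its name, and indented under it one key for each argument. drive_tool: Moves the arm, as the interface text tells. Its arguments: {"type":"object","properties":{"moves":{"type":"array"},"jaw":{"type":"number"},"squeeze":{"type":"number"}},"required":["moves"]}

```bash
mkdir -p pics
python3 - <<'E'
from workcell import manip, get_image, camera_params
import cv2
o=manip.get_obs(); print(o)
for n in ("scene","top","wrist"):
    p=camera_params(n); print(n,p)
    cv2.imwrite(f"pics/{n}0.png",get_image(n)[:,:,::-1])
E
```

```text
{'t': 0.0, 'qpos': array([-1.4051821 ,  0.33392435,  0.03988761,  1.46631518, -0.01336447,
        1.34322391, -0.05854661]), 'qd': array([ 1.56544113e-03, -1.87207976e-04,  5.11431719e-05, -1.88748478e-03,
        7.11253745e-05,  4.25414815e-04, -1.39720157e-03]), 'joint_torque': array([-1.28456390e-04, -6.58556771e+01,  1.36539951e+00, -4.05562198e+01,
        1.68993784e-02,  1.24872441e-02, -5.08680671e-06]), 'position': array([0.17005503, 0.62689532, 0.23039125]), 'ee_rot': array([ 0.09280975,  0.70093642, -0.09394412,  0.70089157]), 'wrist_force': array([ 0.47429856,  0.4783595 , -0.2533609 ]), 'wrist_torque': array([ 0.02403711,  0.00954819, -0.02467935]), 'width': 1.0029172736954404}
scene {'mtx': array([[447.03391624,   0.        , 326.1645335 ],
       [  0.        , 447.03391624, 236.6146455 ],
       [  0.        ,   0.        ,   1.        ]]), 'T': array([[ 0.70477562, -0.39424863,  0.58979602, -0.03702091],
       [-0.70920811, -0.37073431,  0.59964984, -0.67685542],
       [-0.0177535 , -0.8409067 , -0.54088883,  0.63808981],
       [ 0.        ,  0.        ,  0.    
[... 351 characters left out ...]
953278e-02],
       [ 7.41535368e-04, -1.19988004e-01, -9.92775065e-01,
         1.44179122e+00],
       [ 0.00000000e+00,  0.00000000e+00,  0.00000000e+00,
         1.00000000e+00]])}
wrist {'mtx': array([[371.64829954,   0.        , 320.562347  ],
       [  0.        , 371.64829954, 238.7474478 ],
       [  0.        ,   0.        ,   1.        ]]), 'T': array([[ 2.62260494e-01,  9.13689611e-01,  3.10468562e-01,
         8.97538979e-02],
       [ 9.64997107e-01, -2.48272076e-01, -8.45077546e-02,
         6.48447853e-01],
       [-1.33183130e-04,  3.21764309e-01, -9.46819788e-01,
         3.72878347e-01],
       [ 0.00000000e+00,  0.00000000e+00,  0.00000000e+00,
         1.00000000e+00]])}
```

View pics/scene0.png

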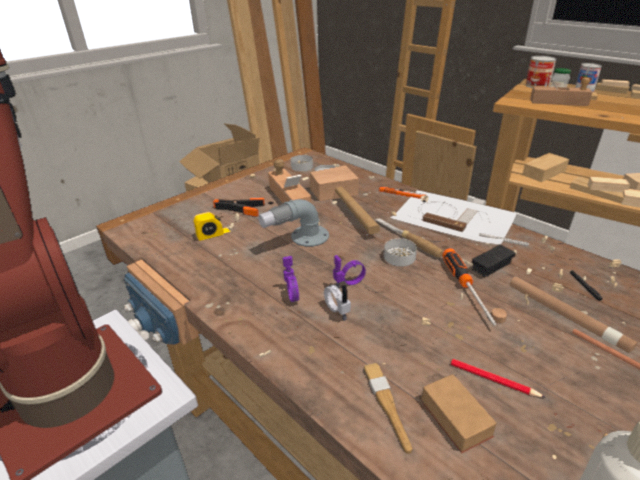

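View pics/top0.png

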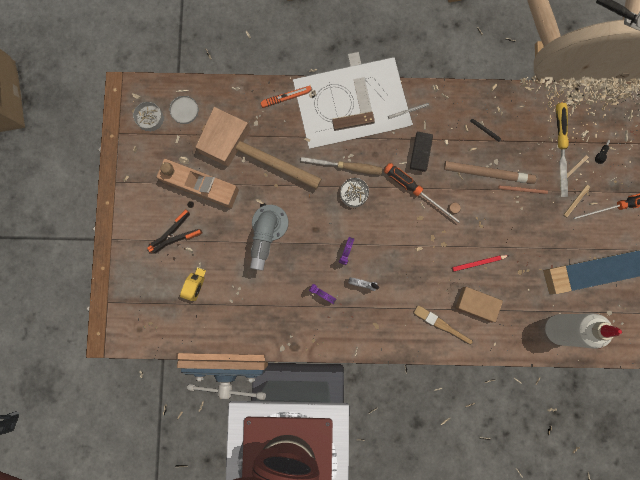

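View pics/wrist0.png

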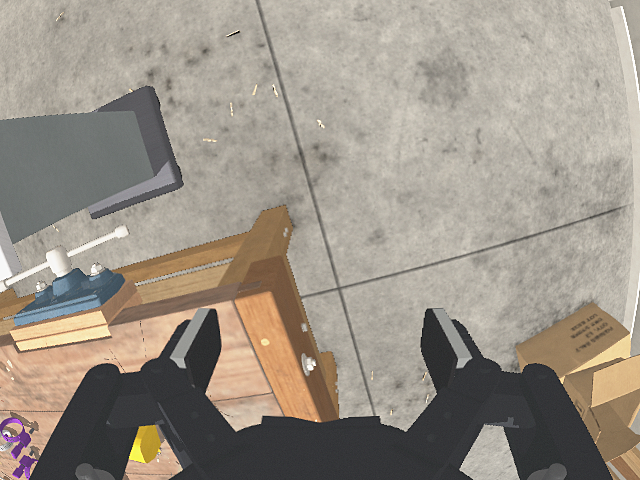

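The clamp candidates in the top view are a purple one at (345,250), a purple one at (321,294), and a steel one with a black wing at (362,284). The description fits the steel one. I'll check it in crops.

Run:
```python
import cv2,numpy as np
t=cv2.imread("pics/top0.png");s=cv2.imread("pics/scene0.png")
cv2.imwrite("pics/c1.png",cv2.resize(t[190:310,240:400],None,fx=5,fy=5,interpolation=cv2.INTER_CUBIC))
cv2.imwrite("pics/c2.png",cv2.resize(s[190:330,240:380],None,fx=4.2,fy=4.2,interpolation=cv2.INTER_CUBIC))
```

```text
(no output)
```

View pics/c1.png

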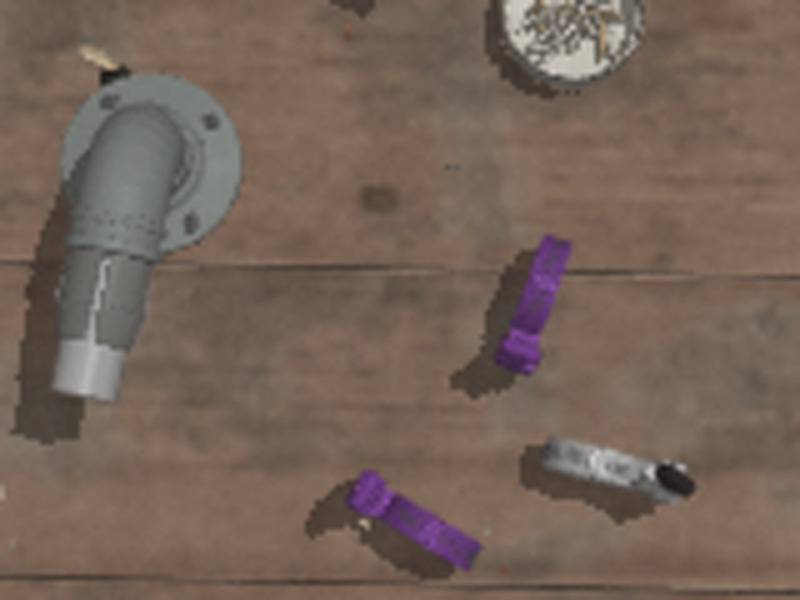

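View pics/c2.png

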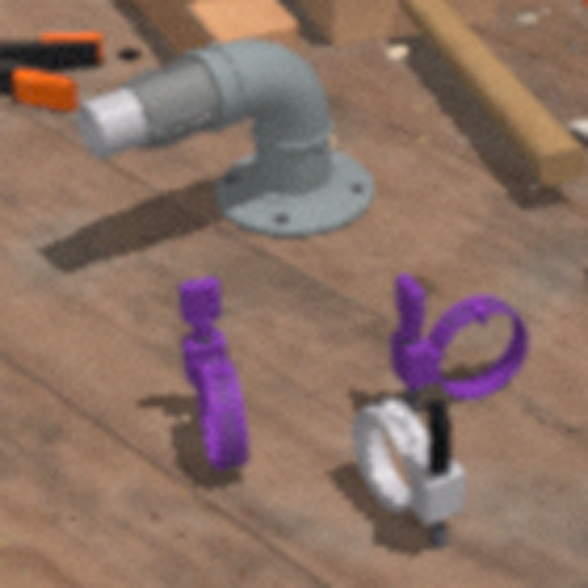

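The steel clamp with the black wing is the right one. Its wing is upright on the −y side. In the top view the hoop runs from about (349,280) to (371,287) and the wing is at (375,286). Next are coarse positions.

```bash
cat > h.py <<'E'
from workcell import manip, get_image, camera_params
import cv2, numpy as np
from scipy.spatial.transform import Rotation as R
np.set_printoptions(precision=4,suppress=True)
def ray(p,uv,fish=False):
    M=p["mtx"]; x=(uv[0]-M[0,2])/M[0,0]; y=(uv[1]-M[1,2])/M[1,1]
    if fish:
        r=np.hypot(x,y); d=np.array([x/r*np.sin(r),y/r*np.sin(r),np.cos(r)]) if r>0 else np.array([0,0,1.])
    else: d=np.array([x,y,1.])
    return p["T"][:3,3],p["T"][:3,:3]@d
def atz(p,uv,z,fish=False):
    o,d=ray(p,uv,fish); return o+d*(z-o[2])/d[2]
def proj(p,X,fish=False):
    T=p["T"]; c=(np.asarray(X)-T[:3,3])@T[:3,:3]; M=p["mtx"]
    if fish:
        n=np.hypot(c[...,0],c[...,1]); th=np.arctan2(n,c[...,2]); k=th/np.maximum(n,1e-12)
        return np.stack([M[0,2]+M[0,0]*k*c[...,0],M[1,2]+M[1,1]*k*c[...,1]],-1)
    return np.stack([M[0,2]+M[0,0]*c[...,0]/c[...,2],M[1,2]+M[1,1]*c[...,1]/c[...,2]],-1)
def tri(L):
    A=0;b=0
    for o,d in L:
        d=d/np.linalg.norm(d);P=np.eye(3)-np.outer(d,d);A=A+P;b=b+P@o
    return np.linalg.solve(A,b)
E
python3 - <<'E'
from h import *
p=camera_params("top");o=manip.get_obs();w=camera_params("wrist")
Rt=R.from_quat(o["ee_rot"]).as_matrix();print(Rt)
print("cam in tool",Rt.T@(w["T"][:3,3]-o["position"]));print(Rt.T@w["T"][:3,:3])
f=lambda u,v:(240+u/5,190+v/5)
for n,u,v,z in [("flange",152,162,.005),("pipeend",87,394,.095),("pipe root",105,340,.095),("seat?",110,265,.095),("hoopL",546,452,.028),("hooptop",605,465,.055),("wing",676,480,.072),]:
    print(n,atz(p,f(u,v),z))
E
```

```text
[[-0.0002  0.2617  0.9651]
 [-0.0012  0.9651 -0.2617]
 [-1.     -0.0013  0.0001]]
cam in tool [-0.1424 -0.0005 -0.0831]
[[-0.0013 -0.3217  0.9469]
 [ 1.     -0.0009  0.0011]
 [ 0.0005  0.9469  0.3217]]
flange [0.6295 0.0621 0.005 ]
pipeend [0.4969 0.0833 0.095 ]
pipe root [0.5245 0.075  0.095 ]
seat? [0.5629 0.0737 0.095 ]
hoopL [ 0.4746 -0.154   0.028 ]
hooptop [ 0.4674 -0.1832  0.055 ]
wing [ 0.4598 -0.2183  0.072 ]
```

drive_tool:
  moves:
    - [[0, -2.8, 4, 0, 0, 0], [0, -2.8, 4, 0, 0, 0], [0, -2.8, 4, 0, 0, 0], [0, -2.8, 4, 0, 0, 0], [0, -2.8, 4, 0, 0, 0], [0, -2.8, 4, 0, 0, 0], [0, -2.8, 4, 0, 0, 0], [0, -2.8, 4, 0, 0, 0], [0, -2.8, 4, 0, 0, 0], [0, -2.8, 4, 0, 0, 0]]
  jaw: -1
  squeeze: 60

```text
t: 1.15
position: [0.4837, 0.2506, 0.2314]
ee_rot: [0.093, 0.701, -0.093, 0.701]
wrist_force: [0.7, 1.0, -0.6]
width: 1.003
```

drive_tool:
  moves:
    - [[0, -4.44, 1.19, 8.5, 0, 0], [0, -4.22, 1.83, 8.5, 0, 0], [0, -3.9, 2.44, 8.5, 0, 0], [0, -3.5, 2.99, 8.5, 0, 0], [0, -3.02, 3.47, 8.5, 0, 0], [0, -2.47, 3.88, 8.5, 0, 0], [0, -1.87, 4.2, 8.5, 0, 0], [0, -1.23, 4.43, 8.5, 0, 0], [0, -0.56, 4.57, 8.5, 0, 0], [0, 0.12, 4.6, 2, 0, 0]]

```text
t: 2.15
position: [0.481, -0.2094, 0.2315]
ee_rot: [0.517, 0.482, -0.517, 0.482]
wrist_force: [1.2, 0.4, 0.3]
width: 1.002
```

Run:
```python
from h import *
o=manip.get_obs(); w=camera_params("wrist"); im=get_image("wrist")
print(o["t"],o["position"],R.from_quat(o["ee_rot"]).as_matrix(),o["qpos"],o["wrist_force"])
cv2.imwrite("pics/w1.png",im[:,:,::-1]); np.savez("w1.npz",T=w["T"],mtx=w["mtx"])
```

```text
2.15 [ 0.481  -0.2094  0.2315] [[ 0.0008  0.9976 -0.0694]
 [ 0.0004 -0.0694 -0.9976]
 [-1.      0.0007 -0.0005]] [-0.439   0.0749  0.8154  1.8006 -0.0575  1.2895  0.3216] [1.1735 0.4072 0.2791]
```

View pics/w1.png

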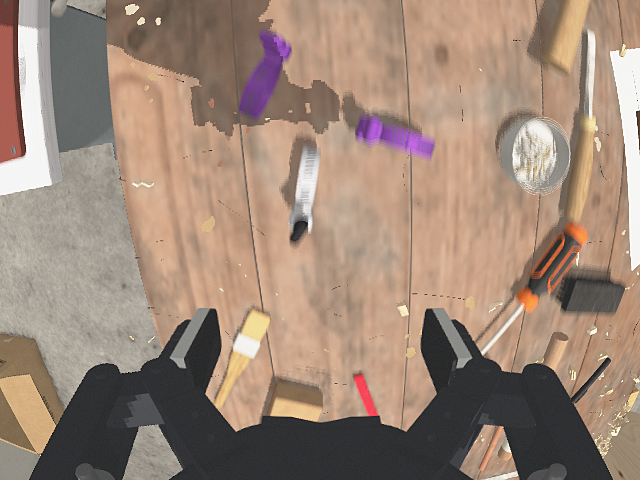

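Run:
```python
from h import *
o=manip.get_obs(); w=camera_params("wrist"); im=get_image("wrist")
print(o["position"],o["qd"])
cv2.imwrite("pics/w2.png",cv2.resize(im[120:260,240:380,::-1],None,fx=4.2,fy=4.2,interpolation=cv2.INTER_CUBIC)); np.savez("w2.npz",T=w["T"],mtx=w["mtx"])
for n,uv,z in [("wing top",(299,234),.084),("hooptop",(308,180),.055)]: print(n,atz(w,uv,z,True))
```

```text
[ 0.4796 -0.2174  0.232 ] [-0.0336 -0.0469 -0.0392  0.0368  0.067   0.0124 -0.1185]
wing top [ 0.4609 -0.2281  0.084 ]
hooptop [ 0.4708 -0.1889  0.055 ]
```

View pics/w2.png

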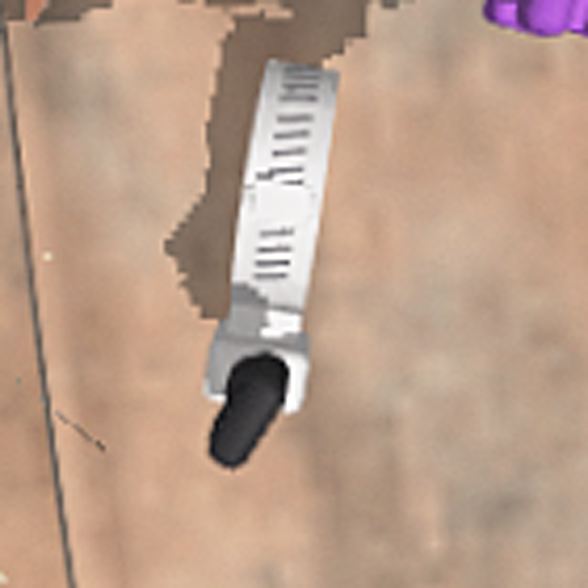

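```bash
cat > fit1.py <<'E'
from h import *
from scipy.optimize import least_squares
w=dict(np.load("w2.npz"))
F=lambda x,y:np.array([240+x/4.2,120+y/4.2])
hc=[F(218,330),F(307,342),F(298,410),F(205,395)]
bl,br=F(270,62),F(338,72)
def model(q):
    x,y,a,r=q; c,s=np.cos(a),np.sin(a); Rz=np.array([[c,-s,0],[s,c,0],[0,0,1]])
    tf=lambda P:np.asarray(P)@Rz.T+[x,y,.028]
    H=proj(w,tf([[-.011,-.033,.02],[.011,-.033,.02],[.011,-.047,.02],[-.011,-.047,.02]]),True)
    t=np.linspace(0,np.pi,200); E=[]
    for sx in(-.008,.008):
        P=proj(w,tf(np.stack([0*t+sx,r*np.cos(t),r*np.sin(t)],-1)),True); E.append(P[np.argmin(P[:,1])])
    return H,E
def res(q):
    H,E=model(q); return np.concatenate([(H-hc).ravel(),E[0]-bl,E[1]-br,[(q[3]-.0265)*500]])
s=least_squares(res,[.47,-.185,-.2,.0265]);print(s.x,np.degrees(s.x[2]),s.fun)
x,y,a,r=s.x;print("housing",x+.04*np.sin(a),y-.04*np.cos(a))
E
python3 fit1.py; python3 -c "
from h import *
o=manip.get_obs();print(o['position'],R.from_quat(o['ee_rot']).as_matrix())"
```

```text
[ 0.4713 -0.1764 -0.2326  0.0248] -13.327693764447854 [-1.7254  0.2338  1.2461  0.9928  1.0622 -0.4142 -0.6858 -0.4092 -0.4392
 -0.2987  0.5376 -0.0796 -0.8407]
housing 0.4621153625365842 -0.21527727258056825
[ 0.4798 -0.2144  0.2317] [[ 0.0003  0.9973 -0.0741]
 [-0.0027 -0.0741 -0.9972]
 [-1.      0.0005  0.0027]]
```

drive_tool:
  moves:
    - [[0, -1.76, 0.22, 0, 0, 0], [2, 0, 0, 4.5, 0, 0], [3, 0, 0, 4.5, 0, 0], [3, 0, 0, 0, 0, 0], [3, 0, 0, 0, 0, 0], [2, 0, 0, 0, 0, 0], [0, 0, 0, 0, 0, 0], [0, 0, 0, 0, 0, 0], [0, 0, 0, 0, 0, 0], [0, 0, 0, 0, 0, 0]]

```text
t: 3.25
position: [0.4646, -0.2088, 0.1025]
ee_rot: [0.553, 0.441, -0.552, 0.442]
wrist_force: [0.2, 0.3, -0.7]
width: 0.997
```

Run:
```python
from h import *
o=manip.get_obs(); w=camera_params("wrist"); im=get_image("wrist")
print(o["t"],o["position"],o["qd"],R.from_quat(o["ee_rot"]).as_matrix())
cv2.imwrite("pics/w3f.png",im[:,:,::-1]);cv2.imwrite("pics/w3.png",cv2.resize(im[180:420,200:460,::-1],None,fx=3,fy=3,interpolation=cv2.INTER_CUBIC)[:600]); np.savez("w3.npz",T=w["T"],mtx=w["mtx"])
```

```text
3.25 [ 0.4646 -0.2088  0.1025] [-0.0002  0.0027 -0.0015  0.0036 -0.0031 -0.0037  0.002 ] [[ 0.002   0.9757 -0.2192]
 [-0.     -0.2192 -0.9757]
 [-1.      0.002  -0.0004]]
```

View pics/w3f.png

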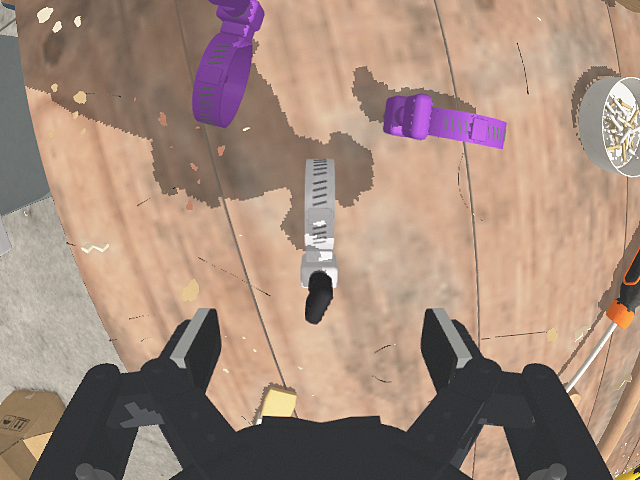

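View pics/w3.png

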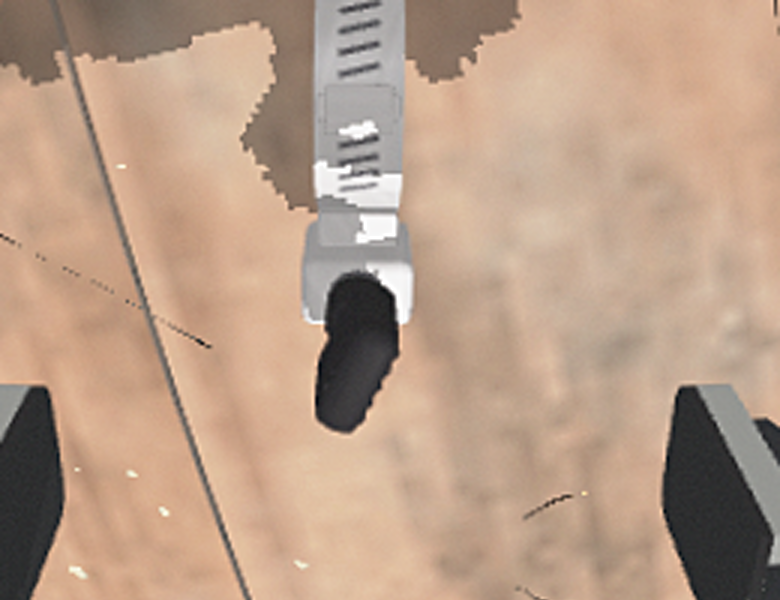

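Run:
```python
from h import *
w=dict(np.load("w3.npz"))
F=lambda x,y:(200+x/3,180+y/3)
for n,x,y,z in [("nearL",303,320,.048),("nearR",412,320,.048),("mid262L",303,262,.048),("farR222",408,222,.048),("farR222 low",408,222,.022),("bandL",315,100,.054),("bandR",404,100,.054)]: print(n,atz(w,F(x,y),z,True))
im=cv2.imread("pics/w3f.png");cv2.imwrite("pics/w3b.png",cv2.resize(im[235:330,280:360],None,fx=6.2,fy=6.2,interpolation=cv2.INTER_CUBIC))
```

```text
nearL [ 0.4501 -0.2199  0.048 ]
nearR [ 0.471  -0.2246  0.048 ]
mid262L [ 0.4531 -0.2078  0.048 ]
farR222 [ 0.4744 -0.2042  0.048 ]
farR222 low [ 0.4734 -0.2142  0.022 ]
bandL [ 0.4634 -0.1756  0.054 ]
bandR [ 0.4788 -0.1791  0.054 ]
```

View pics/w3b.png

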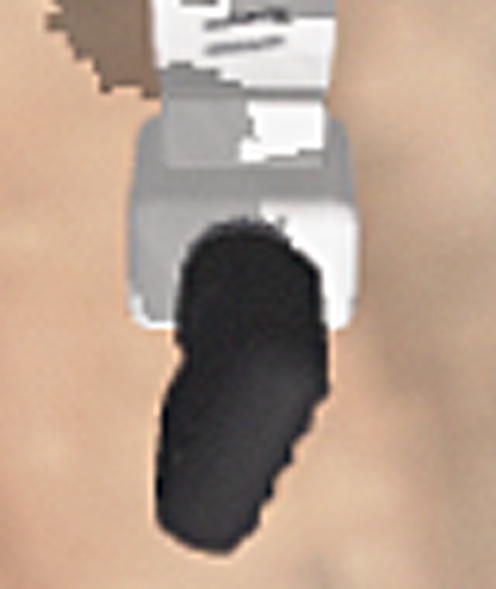

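drive_tool:
  moves:
    - [[0, -0.11, 0.7, 0, 0, 0], [0.5, 0, 0, 0, 0, 0], [1.5, 0, 0, 0, 0, 0], [1.75, 0, 0, 0, 0, 0], [1.5, 0, 0, 0, 0, 0], [1.5, 0, 0, 0, 0, 0], [1.0, 0, 0, 0, 0, 0], [0.5, 0, 0, 0, 0, 0], [0, 0, 0, 0, 0, 0], [0, 0, 0, 0, 0, 0]]

```text
t: 4.3
position: [0.4614, -0.2155, 0.0192]
ee_rot: [0.552, 0.442, -0.552, 0.442]
wrist_force: [-0.4, -0.3, 0.9]
width: 1.004
```

drive_tool:
  moves:
    - [[0, 0, 0, 0, 0, 0], [0, 0, 0, 0, 0, 0], [0, 0, 0, 0, 0, 0], [0, 0, 0, 0, 0, 0], [0, 0, 0, 0, 0, 0], [0, 0, 0, 0, 0, 0], [0, 0, 0, 0, 0, 0], [0, 0, 0, 0, 0, 0], [0, 0, 0, 0, 0, 0], [0, 0, 0, 0, 0, 0]]
  jaw: 1
  squeeze: 60

```text
t: 5.3
position: [0.4615, -0.2153, 0.0191]
ee_rot: [0.552, 0.442, -0.552, 0.442]
wrist_force: [0.0, 1.4, 6.5]
width: 0.247
```

Run:
```python
from h import *
o=manip.get_obs(); w=camera_params("wrist"); im=get_image("wrist")
print(o)
cv2.imwrite("pics/w4f.png",im[:,:,::-1])
```

```text
{'t': 5.3, 'qpos': array([-0.307 ,  0.3444,  0.7577,  2.0524, -0.312 ,  0.8584,  0.4071]), 'qd': array([-0.0011,  0.0008,  0.0006, -0.    , -0.0004,  0.0015, -0.0004]), 'joint_torque': array([  0.2157, -41.2382,   8.8525, -28.5738,   0.0502,  -0.3983,
        -0.0255]), 'position': array([ 0.4615, -0.2153,  0.0191]), 'ee_rot': array([ 0.5523,  0.4417, -0.552 ,  0.4419]), 'wrist_force': array([0.0116, 1.3895, 6.4689]), 'wrist_torque': array([0.1177, 0.1337, 0.0165]), 'width': 0.2470317826153718}
```

View pics/w4f.png

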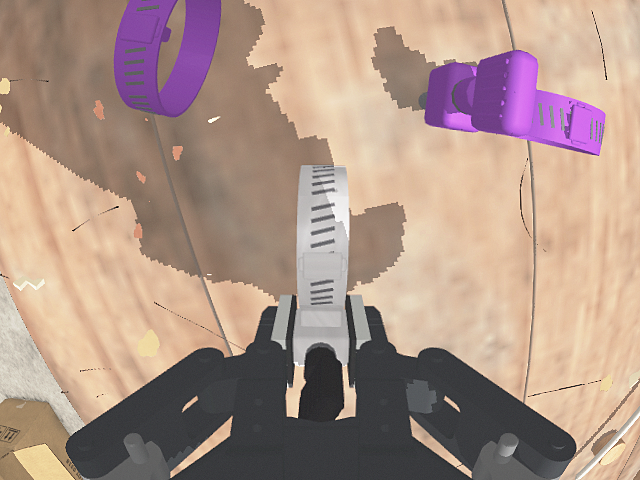

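drive_tool:
  moves:
    - [[-0.5, 0, 0, 0, 0, 0], [-1, 0, 0, 0, 0, 0], [-1.5, 0, 0, 0, 0, 0], [-1.5, 0, 0, 0, 0, 0], [-2, 0, 0, 0, 0, 0], [-2, 0, 0, 0, 0, 0], [-2, 0, 0, 0, 0, 0], [-1.5, 0, 0, 0, 0, 0], [-1, 0, 0, 0, 0, 0], [0, 0, 0, 0, 0, 0]]

```text
t: 6.35
position: [0.462, -0.2156, 0.1506]
ee_rot: [0.553, 0.441, -0.551, 0.442]
wrist_force: [0.6, 0.3, -2.2]
width: 0.246
```

drive_tool:
  moves:
    - [[0, -0.4, -1.6, 0, 0, 0], [0, -0.8, -3.2, 0, 0, 0], [0, -0.8, -3.2, 0, 0, 0], [0, -0.8, -3.2, 0, 0, 0], [0, -0.8, -3.2, 0, 0, 0], [0, -0.8, -3.2, 0, 0, 0], [0, -0.8, -3.2, 0, 0, 0], [0, -0.8, -3.2, 0, 0, 0], [0, -0.4, -1.7, 0, 0, 0], [0, 0, 0, -4, 0, 0]]

```text
t: 7.35
position: [0.4544, 0.0523, 0.1481]
ee_rot: [-0.535, -0.462, 0.536, -0.462]
wrist_force: [0.5, -0.6, -1.8]
width: 0.243
```

drive_tool:
  moves:
    - [[0, 0, 0, 0, 0, 0], [0, 0, 0, 0, 0, 0], [0, 0, 0, 0, 0, 0], [0, 0, 0, 0, 0, 0], [0, 0, 0, 0, 0, 0], [0, 0, 0, 0, 0, 0], [0, 0, 0, 0, 0, 0], [0, 0, 0, 0, 0, 0], [0, 0, 0, 0, 0, 0], [0, 0, 0, 0, 0, 0]]

```text
t: 8.35
position: [0.4551, 0.0495, 0.1488]
ee_rot: [-0.536, -0.461, 0.536, -0.461]
wrist_force: [0.9, 0.3, -1.9]
width: 0.246
```

```bash
cat > look.py <<'E'
from h import *
import sys
n=sys.argv[1]
for c in sys.argv[2:] or ["wrist"]:
    o=manip.get_obs(); w=camera_params(c); im=get_image(c)
    print(c,o["t"],o["position"],"\n",R.from_quat(o["ee_rot"]).as_matrix(),"F",o["wrist_force"],"M",o["wrist_torque"],"w",o["width"],"q",o["qpos"],"qdmax",abs(o["qd"]).max())
    cv2.imwrite(f"pics/{n}_{c}.png",im[:,:,::-1]); np.savez(f"{n}_{c}.npz",T=w["T"],mtx=w["mtx"],pos=o["position"],q=o["ee_rot"])
E
python3 look.py a wrist scene
```

```text
wrist 8.35 [0.4551 0.0495 0.1488] 
 [[ 0.      0.9886 -0.1508]
 [-0.     -0.1508 -0.9886]
 [-1.      0.      0.    ]] F [ 0.8832  0.2975 -1.8618] M [-0.0436  0.0097  0.0049] w 0.24641221962530593 q [-0.7638 -0.0182  0.5601  2.0431  0.0108  1.1139 -0.3599] qdmax 0.0023594376300409433
scene 8.4 [0.4551 0.0495 0.1488] 
 [[ 0.      0.9886 -0.1508]
 [-0.     -0.1508 -0.9886]
 [-1.      0.      0.    ]] F [-0.0625 -0.8002 -2.8991] M [-0.1331  0.0379 -0.0107] w 0.24477360398637682 q [-0.7638 -0.0182  0.5601  2.0431  0.0108  1.1139 -0.3599] qdmax 0.0015694302434222293
```

View pics/a_wrist.png

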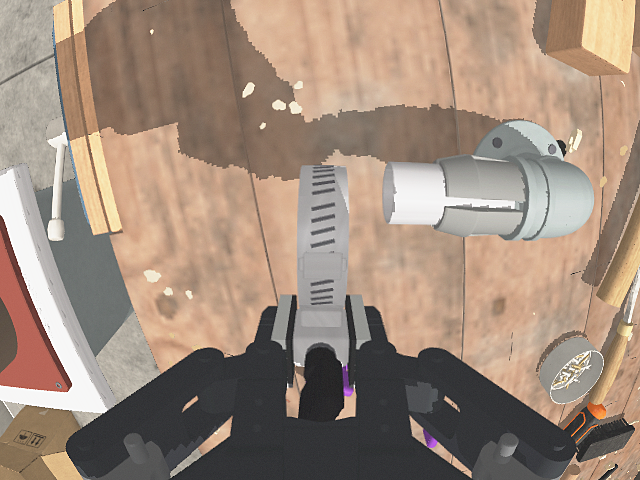

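View pics/a_scene.png

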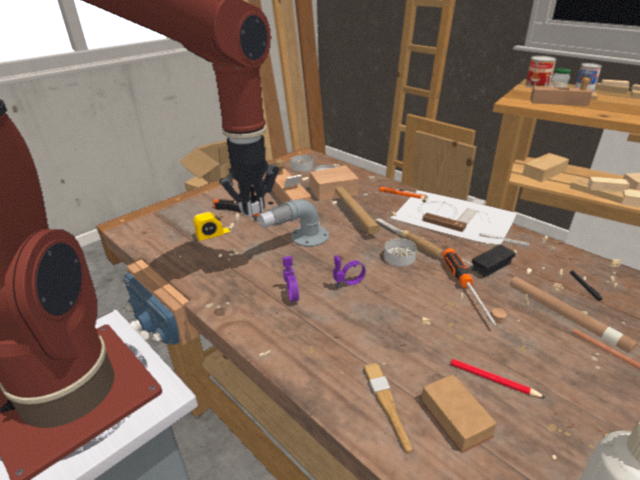

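Run:
```python
import cv2
im=cv2.imread("pics/a_wrist.png")
cv2.imwrite("pics/a1.png",cv2.resize(im[150:390,270:380],None,fx=2.5*2,fy=2.5,interpolation=cv2.INTER_CUBIC) if 0 else cv2.resize(im[150:300,270:380],None,fx=4,fy=4,interpolation=cv2.INTER_CUBIC))
cv2.imwrite("pics/a2.png",cv2.resize(im[140:260,370:560],None,fx=4.2,fy=4.2,interpolation=cv2.INTER_CUBIC))
```

```text
(no output)
```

View pics/a1.png

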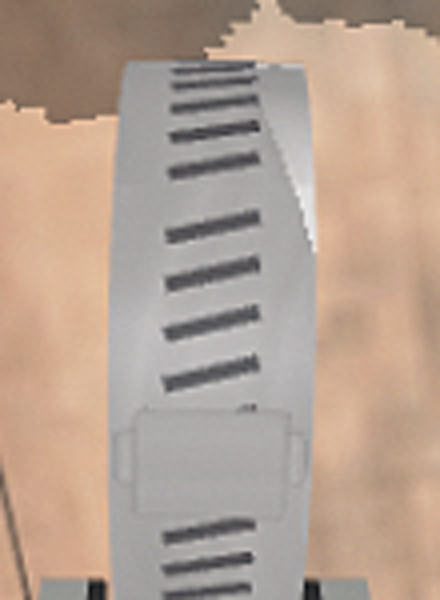

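View pics/a2.png

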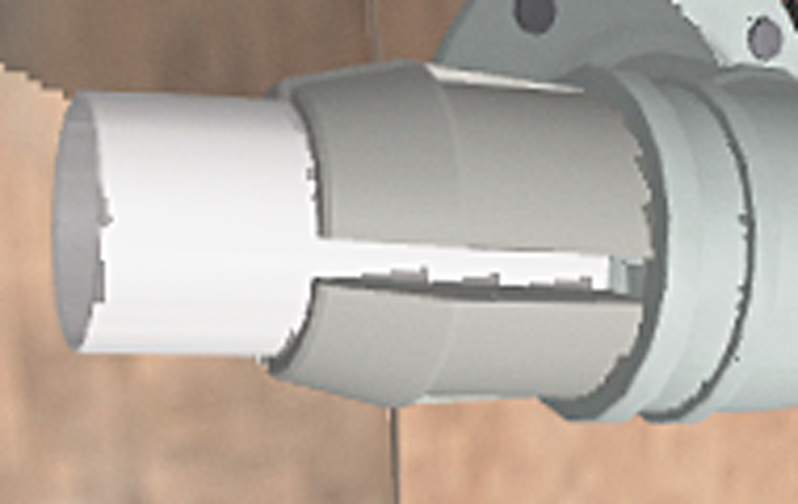

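```bash
cat > fit2.py <<'E'
from h import *
from scipy.optimize import least_squares
def circ(T,s,r,n=720,half=None):
    t=np.linspace(-np.pi,np.pi,n); return T(np.stack([0*t+s,r*np.cos(t),r*np.sin(t)],-1))
def frame(pos,yaw,pitch=0.,roll=0.):
    M=R.from_euler('ZYX',[yaw,pitch,roll]).as_matrix()
    return lambda P:np.asarray(P)@M.T+pos
def port_res(q,w,ob,pz):
    T=frame(np.array([q[0],q[1],q[2]]),q[3]); out=[]
    for (kind,s,r,val) in ob:
        if kind in("min","max","left"):
            P=proj(w,circ(T,s,r),True)
            if kind=="min": i=np.argmin(P[:,1]); out.append(P[i,1]-val[1])
            elif kind=="max": i=np.argmax(P[:,1]); out.append(P[i,1]-val[1])
            else: out.append(P[:,0].min()-val[0])
        else:
            y=kind; P=proj(w,T([[s,y,np.sqrt(r*r-9e-6)]]),True)[0]
            out+=list(np.atleast_1d(P-val)) if s<-.03 else [P[1]-val[1]]
    out.append((q[2]-.095)*pz)
    return np.array(out)
if __name__=="__main__":
    w=dict(np.load("a_wrist.npz")); F=lambda x,y:np.array([370+x/4.2,140+y/4.2])
    ob=[("min",-.0595,.017,F(90,91)),("max",-.0595,.017,F(75,353)),("left",-.0595,.017,F(52,220)),
        ("min",-.015,.0236,F(430,63)),("max",-.015,.0236,F(400,408)),
        (.003,-.0325,.0195,F(325,238)),(-.003,-.0325,.0195,F(318,283)),
        (.003,.008,.0218,F(605,251)),(-.003,.008,.0218,F(605,299))]
    for pz in(2000,0):
        s=least_squares(port_res,[.555,.074,.095,-.158],x_scale=[.01,.01,.01,.1],args=(w,ob,pz))
        print("port",s.x,np.degrees(s.x[3]));print(s.fun)
    # clamp in tool frame
    Rt=R.from_quat(w["q"]).as_matrix();pos=w["pos"]
    G=lambda x,y:np.array([270+x/4,150+y/4])
    fl,fr=G(125,62),G(308,68); L=[(110,300),(108,500)];Rr=[(316,300),(307,500)]
    def cres(q,ret=False):
        # q: centre in tool y, and x offset, yaw, r, roll
        c=pos+Rt@np.array([q[1],q[0],-.040])
        T=frame(c,np.arctan2(Rt[1,1],Rt[0,1])+q[2])
        out=[]
        for sx,f,E in((-.008,fl,L),(.008,fr,Rr)):
            P=proj(w,circ(T,sx,q[3]),True); i=np.argmin(P[:,1]); out+=list(P[i]-f)
            for e in E:
                g=G(*e); top=P[P[:,1].argsort()]
                m=np.abs(P[:,1]-g[1])<1.5; Q=P[m]
                # outer silhouettes
                out.append((Q[:,0].min() if sx<0 else Q[:,0].max())-g[0])
        return np.array(out)
    s=least_squares(cres,[0,-.009,0,.0265],x_scale=[.01,.01,.1,.01],diff_step=1e-3)
    print("clamp tool y,x,yaw,r",s.x,s.fun)
E
python3 fit2.py
```

```text
port [ 0.5563  0.0764  0.095  -0.1598] -9.156836760541868
[ 0.0417  0.1094  0.5632 -1.2467 -0.1208 -0.5334 -0.2234  0.0577  0.5563
  0.6538  0.1449 -0.0694]
port [ 0.5565  0.0762  0.0943 -0.1602] -9.175997355233214
[ 0.1465  0.0031  0.7013 -1.0936 -0.2399 -0.6019 -0.2191 -0.01    0.5188
  0.6664  0.1202 -0.    ]
clamp tool y,x,yaw,r [ 0.0003 -0.0104 -0.0299  0.0249] [ 0.936   0.1353 -0.2684 -0.3591 -1.0191 -0.0428  0.4297  0.2637]
```

Run:
```python
import cv2
im=cv2.imread("pics/a_wrist.png")
cv2.imwrite("pics/a3.png",cv2.resize(im[280:430,250:390],None,fx=4,fy=4,interpolation=cv2.INTER_CUBIC))
im=cv2.imread("pics/a_scene.png")
cv2.imwrite("pics/a4.png",cv2.resize(im[170:260,200:340],None,fx=5.6,fy=5.6,interpolation=cv2.INTER_CUBIC))
```

```text
(no output)
```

View pics/a3.png

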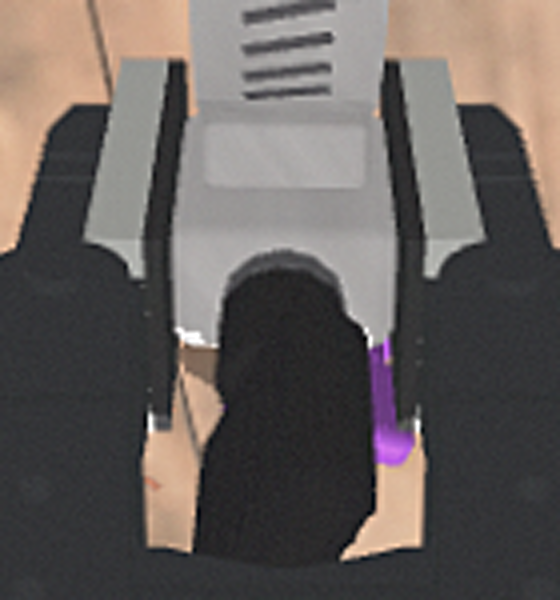

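View pics/a4.png

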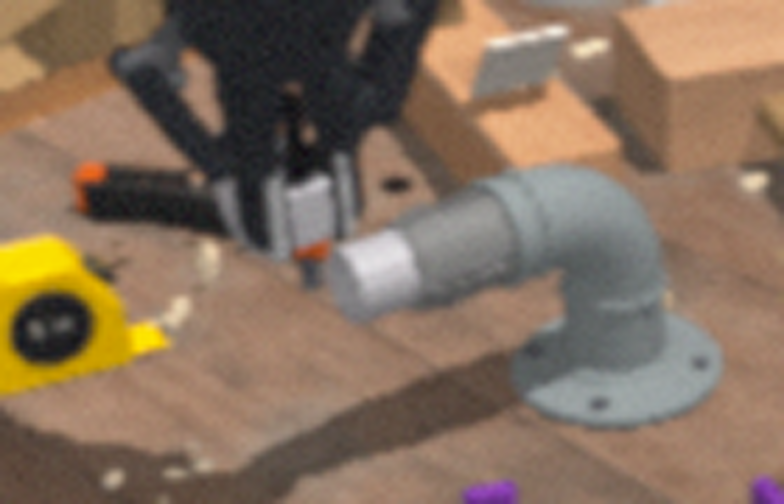

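```bash
cat > fit3.py <<'E'
from fit2 import *
w=dict(np.load("a_wrist.npz")); Rt=R.from_quat(w["q"]).as_matrix();pos=w["pos"]
G=lambda x,y:np.array([270+x/4,150+y/4]); H=lambda x,y:np.array([250+x/4,280+y/4])
fl,fr=G(125,62),G(308,68); L=[(110,300),(108,500)];Rr=[(316,300),(307,500)]
yaw0=np.arctan2(Rt[1,1],Rt[0,1])
def cres(q):
    ty,tx,tz,yaw,roll,r=q
    T=frame(pos+Rt@np.array([tx-.012,ty,tz]),yaw0+yaw,0,roll)   # housing point at tool (tx-.., ) -> use housing origin
    off=np.array([0,.040,-.012])
    T2=lambda P:T(np.asarray(P)+off)   # band-frame points
    out=[]
    for sx,f,E in((-.008,fl,L),(.008,fr,Rr)):
        P=proj(w,circ(T2,sx,r),True); i=np.argmin(P[:,1]); out+=list(P[i]-f)
        for e in E:
            g=G(*e); Q=P[np.abs(P[:,1]-g[1])<1.5]; out.append((Q[:,0].min() if sx<0 else Q[:,0].max())-g[0])
    C=proj(w,T2([[-.011,-.033,.020],[.011,-.033,.020],[-.011,-.047,.020],[.011,-.047,.020]]),True)
    O=[H(181,215),H(390,215),H(176,345),H(397,345)]
    out+=list((C-O).ravel())
    return np.array(out+[roll*W, (tx+.009)*0])
for W in (0,30,200):
    s=least_squares(cres,[0,-.009,0,0,0,.0265],x_scale=[.01,.01,.01,.1,.1,.01],diff_step=1e-3)
    print(W,"ty tx tz yaw roll r",s.x,"\n",s.fun, (s.fun[:-2]**2).sum())
    T=frame(np.zeros(3),s.x[3],0,s.x[4]);print("inner dia",2*(s.x[5]-.0012))
E
python3 fit3.py
```

```text
0 ty tx tz yaw roll r [ 0.     -0.005   0.003  -0.0128 -0.042   0.0275] 
 [ 1.3997  0.3596  0.9633  1.4549 -2.8353 -0.5988 -0.7351  0.2472 -2.9175
  1.081   3.2234  1.6474 -0.8587 -1.5345 -0.2852 -1.02   -0.      0.    ] 41.12980066029273
inner dia 0.05262970483444215
30 ty tx tz yaw roll r [ 0.     -0.0049  0.0028 -0.0127 -0.0186  0.0271] 
 [ 1.241   0.3766  0.8263  1.3566 -2.6705 -0.5828 -0.5966  0.3436 -2.9445
  1.3022  3.2448  1.8628 -0.8262 -1.7878 -0.3169 -1.2791 -0.5566  0.    ] 42.130658384242416
inner dia 0.05189257701056679
200 ty tx tz yaw roll r [ 0.     -0.0051  0.0025 -0.0124 -0.0008  0.0268] 
 [ 1.0711  0.2822  0.6524  1.2249 -2.5464 -0.685  -0.4646  0.4276 -3.0209
  1.4675  3.3265  2.0161 -0.8471 -1.935  -0.2755 -1.4376 -0.1591  0.    ] 43.51872074525301
inner dia 0.051182437205505714
```

```bash
sed -e 's/(tx+.009)\*0/(tx+.0089)*2000/' -e "s/out+=list((C-O).ravel())/D=(C-O); out+=[D[0,1]*.5,D[1,1]*.5]+list(D[2:].ravel())/" fit3.py > fit4.py; python3 fit4.py
```

```text
0 ty tx tz yaw roll r [ 0.     -0.0089  0.0001 -0.0121  0.0087  0.0247] 
 [ 0.4223  0.5188  0.077   0.8598 -1.8662 -0.4447  0.1783  0.8114  0.967
  1.2412 -1.6228 -0.8038  0.6528 -0.3091  0.     -0.0667] 11.840252077549646
inner dia 0.04705279004519091
30 ty tx tz yaw roll r [ 0.     -0.0089  0.0001 -0.0122  0.0056  0.0248] 
 [ 0.4801  0.4689  0.1125  0.9048 -1.8379 -0.4874  0.1797  0.8161  0.9341
  1.2122 -1.6283 -0.7992  0.6535 -0.2973  0.1669 -0.0504] 11.742746014361161
inner dia 0.047160788509566315
200 ty tx tz yaw roll r [ 0.     -0.0089  0.0002 -0.0123  0.0002  0.0248] 
 [ 0.5094  0.4633  0.1594  0.9299 -1.8914 -0.4913  0.1464  0.8001  0.8872
  1.1671 -1.6394 -0.7713  0.6599 -0.266   0.0381 -0.0567] 11.782930094409739
inner dia 0.047286011442339126
```

drive_tool:
  moves:
    - [[0, 0, -0.27, 0.3, 0, 0], [1, 0, 0, 0, 0, 0], [1, 0, 0, 0, 0, 0], [1, 0, 0, 0, 0, 0], [1, 0, 0, 0, 0, 0], [1, 0, 0, 0, 0, 0], [1, 0, 0, 0, 0, 0], [0.13, 0.8, 0, 0, 0, 0], [0, 0.8, 0, 0, 0, 0], [0, 0, 0, 0, 0, 0]]

```text
t: 9.45
position: [0.4731, 0.0494, 0.088]
ee_rot: [0.538, 0.459, -0.537, 0.46]
wrist_force: [0.2, 0.3, -3.3]
width: 0.246
```

```bash
python3 look.py b wrist scene;python3 - <<'E'
import cv2
im=cv2.imread("pics/b_wrist.png")
cv2.imwrite("pics/b1.png",cv2.resize(im[130:310,280:530],None,fx=3.2,fy=3.2,interpolation=cv2.INTER_CUBIC))
im=cv2.imread("pics/b_scene.png")
cv2.imwrite("pics/b2.png",cv2.resize(im[170:260,220:340],None,fx=6.2,fy=6.2,interpolation=cv2.INTER_CUBIC))
E
```

```text
wrist 9.45 [0.4731 0.0494 0.088 ] 
 [[ 0.0016  0.9877 -0.1565]
 [-0.0004 -0.1565 -0.9877]
 [-1.      0.0016  0.0001]] F [ 0.1847  0.3443 -3.2665] M [-0.0326 -0.0317 -0.043 ] w 0.24626377162225283 q [-0.7386  0.1127  0.5765  2.0709 -0.0733  0.9758 -0.2811] qdmax 0.022740075570643965
scene 9.5 [0.4724 0.0494 0.0879] 
 [[ 0.0009  0.9877 -0.1566]
 [-0.0004 -0.1566 -0.9877]
 [-1.      0.001   0.0002]] F [-0.9037 -0.4282 -2.7369] M [-0.1485  0.0233 -0.0362] w 0.24635222364983825 q [-0.7388  0.1118  0.5763  2.072  -0.0728  0.9761 -0.2818] qdmax 0.020341259585190414
```

View pics/b1.png

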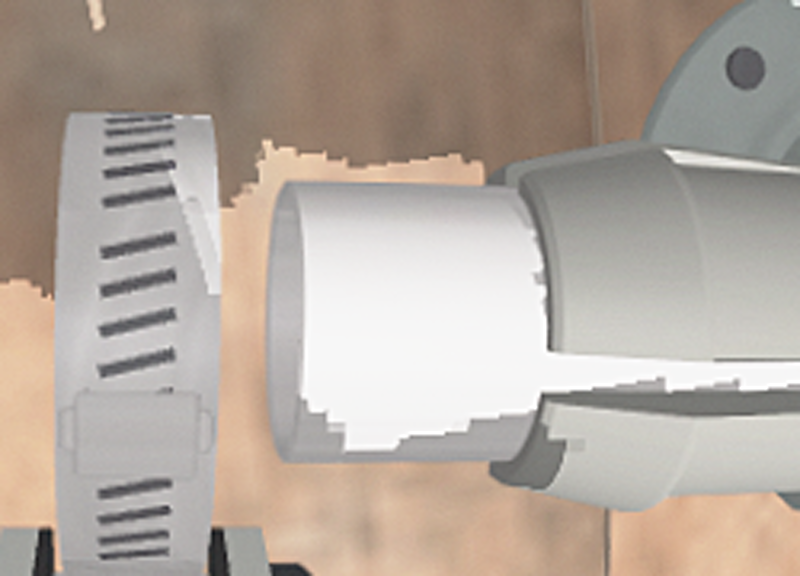

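View pics/b2.png

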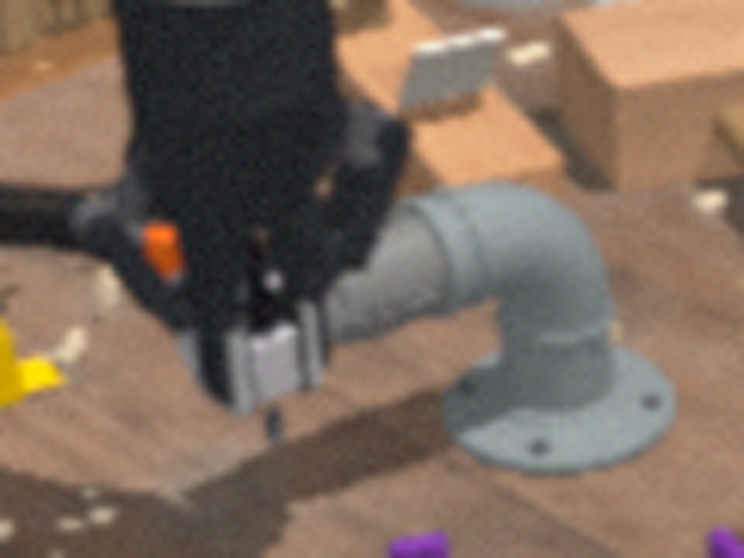

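```bash
cat > chk.py <<'E'
from fit2 import *
w=dict(np.load("b_wrist.npz")); Rt=R.from_quat(w["q"]).as_matrix();pos=w["pos"]
F=lambda x,y:np.array([280+x/3.2,130+y/3.2])
ob=[("min",-.0595,.017,F(295,181)),("max",-.0595,.017,F(290,462)),("left",-.0595,.017,F(267,320)),
    ("min",-.015,.0236,F(655,142)),("max",-.015,.0236,F(640,510)),
    (.003,-.0325,.0195,F(550,352)),(-.003,-.0325,.0195,F(548,397))]
for pz in(2000,0):
    s=least_squares(port_res,[.555,.074,.095,-.158],x_scale=[.01,.01,.01,.1],args=(w,ob,pz)); print("port",s.x,s.fun)
seat=np.array([.5563,.0764,.095]);a=np.array([np.cos(-.1598),np.sin(-.1598),0]);n=np.array([-a[1],a[0],0])
zt=pos[2]+.009+.0255
for nm,uv in[("plate far edge",F(138,390)),("plate near",F(138,475)),("plate c",F(138,432)),("slot end",F(549,375))]:
    P=atz(w,uv,zt if "pl" in nm else .1143,True); d=P-seat; print(nm,"s",d@a,"lat",d@n)
c=pos+Rt@[-.009,0,-.04]; d=c-seat; print("nominal band centre s,lat,h",d@a,d@n,d[2])
# hoop edges in lateral fit
for r in(.0252,.0265,.0277):
  for sx in(-.008,.008):
    T=frame(c,np.arctan2(Rt[1,1],Rt[0,1])); P=proj(w,circ(T,sx,r),True); i=P[:,1].argmin(); print(r,sx,(P[i]-[280,130])*3.2)
E
python3 chk.py
```

```text
port [ 0.5561  0.0763  0.0947 -0.1652] [-0.5728  0.1884  0.1695 -1.0541  0.2897  0.6897 -0.5008 -0.7616  1.621
 -0.516 ]
port [ 0.5564  0.0758  0.0935 -0.1659] [-0.1731 -0.2018  0.6713 -0.4938 -0.1416  0.4372 -0.5378 -0.9996  1.4257
 -0.    ]
plate far edge s -0.07749238654588853 lat 0.0017993883152273914
plate near s -0.07745053396082466 lat -0.007276416694016713
plate c s -0.07747236383743102 lat -0.00261702302431844
slot end s -0.03278728174173477 lat 0.00029269000913969434
nominal band centre s,lat,h -0.07800403327976468 0.00012933901711807406 0.002014839658214182
0.0252 -0.008 [ 62.2515 111.5406]
0.0252 0.008 [201.2227 111.4689]
0.0265 -0.008 [ 62.0913 100.3148]
0.0265 0.008 [201.3806 100.2462]
0.0277 -0.008 [61.9278 89.9347]
0.0277 0.008 [201.5438  89.8689]
```

```bash
cat > fit5.py <<'E'
from fit2 import *
w=dict(np.load("a_wrist.npz")); Rt=R.from_quat(w["q"]).as_matrix();pos=w["pos"]
G=lambda x,y:np.array([270+x/4,150+y/4]); H=lambda x,y:np.array([250+x/4,280+y/4])
fl,fr=G(125,62),G(308,68); L=[(110,300),(108,500)];Rr=[(316,300),(307,500)]
yaw0=np.arctan2(Rt[1,1],Rt[0,1])
def cres(q,full=False):
    ty,tx,tz,yaw,roll,r=q
    T=frame(pos+Rt@np.array([tx-.012,ty,tz]),yaw0+yaw,0,roll); off=np.array([0,.040,-.012])
    T2=lambda P:T(np.asarray(P)+off); out=[]
    for sx,f,E in((-.008,fl,L),(.008,fr,Rr)):
        P=proj(w,circ(T2,sx,r),True); i=np.argmin(P[:,1]); out+=list((P[i]-f)*[.3,1])
        for e in E:
            g=G(*e); Q=P[np.abs(P[:,1]-g[1])<1.5]; out.append(((Q[:,0].min() if sx<0 else Q[:,0].max())-g[0])*.5)
    tg=proj(w,T2([[-.0075,0,r],[.0075,0,r]]),True); out+=list((tg-[G(117,458),G(303,460)])[:,1])
    C=proj(w,T2([[-.011,-.033,.020],[.011,-.033,.020],[-.011,-.047,.020],[.011,-.047,.020]]),True)
    O=[H(181,215),H(390,215),H(176,345),H(397,345)]; D=C-O
    out+=[D[0,1]*.3,D[1,1]*.3,D[2,1]*.6,D[3,1]*.6]
    return np.array(out+[roll*Wr,(tx+.0089)*Wx])
for Wr,Wx in((0,0),(0,500),(20,500),(0,2000),(50,2000)):
    s=least_squares(cres,[0,-.009,0,0,0,.0265],x_scale=[.01,.01,.01,.1,.1,.01],diff_step=1e-3)
    q=s.x; M=R.from_euler('x',q[4]).as_matrix(); b=M@[0,.04,-.012]
    print(Wr,Wx,"ty tx tz yaw roll r",q,"ID",2*(q[5]-.0012)*1000,"cost",(s.fun**2).sum(),"band lat rel tool",-q[2]+b[1],"height",-(q[1]-.012)+b[2])
print(s.fun)
E
python3 fit5.py
```

```text
0 0 ty tx tz yaw roll r [-0.0006 -0.0054  0.0029 -0.0224  0.0207  0.027 ] ID 51.5303452930294 cost 3.4342082134767984 band lat rel tool 0.03736017267543418 height 0.006210158076957776
0 500 ty tx tz yaw roll r [-0.0005 -0.0076  0.0011 -0.0219  0.072   0.0252] ID 48.05145664975247 cost 4.641822338376478 band lat rel tool 0.03968826718613349 height 0.010524559664530017
20 500 ty tx tz yaw roll r [-0.0006 -0.0068  0.0021 -0.0225  0.0369  0.0263] ID 50.11388977955204 cost 5.664185233952431 band lat rel tool 0.03836328328415046 height 0.00823874801466584
0 2000 ty tx tz yaw roll r [-0.0005 -0.0088  0.0002 -0.0217  0.0982  0.0244] ID 46.372918219861354 cost 5.279275926112561 band lat rel tool 0.040831410803265175 height 0.01275035183790845
50 2000 ty tx tz yaw roll r [-0.0006 -0.0084  0.0016 -0.0229  0.0269  0.0261] ID 49.85995273547447 cost 11.488203150301704 band lat rel tool 0.03870716253603921 height 0.009513410156239306
[ 0.2103  0.0303 -0.1628 -0.1252 -0.4716 -0.4645  0.1442  0.3438 -0.81
 -0.3254  1.4258  1.7602  0.7087  1.3226  1.3447  0.9331]
```

Run:
```python
import cv2
im=cv2.imread("pics/w3f.png")
cv2.imwrite("pics/w3c.png",cv2.resize(im[150:250,285:355],None,fx=6,fy=6,interpolation=cv2.INTER_CUBIC))
im=cv2.imread("pics/w4f.png")
cv2.imwrite("pics/w4c.png",cv2.resize(im[155:305,270:380],None,fx=4,fy=4,interpolation=cv2.INTER_CUBIC))
```

```text
(no output)
```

View pics/w3c.png

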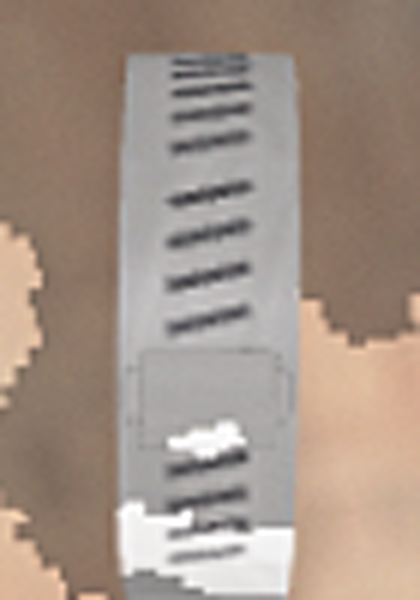

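View pics/w4c.png

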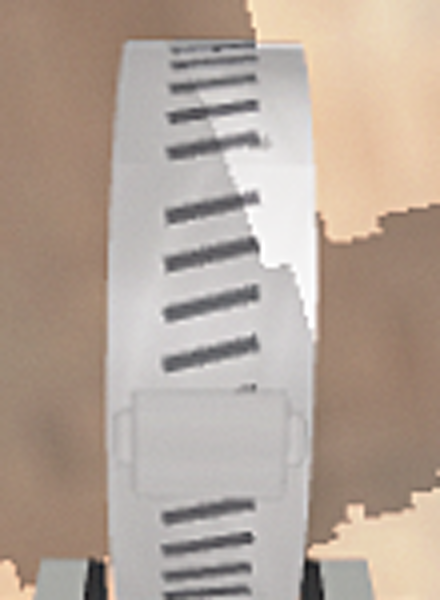

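```bash
cat > fit6.py <<'E'
from fit2 import *
w=dict(np.load("w3.npz"))
G=lambda x,y:np.array([285+x/6,150+y/6])
def model(q,w,phi=None):
    x,y,yaw,r,dz=q; ph=(r-.028)/.04 if phi is None else phi
    return frame(np.array([x,y,r+dz]),yaw,0,ph)
def cres(q):
    T=model(q,w); r=q[3]; out=[]
    for sx,f,E in((-.008,G(127,53),[(118,300),(117,480)]),(.008,G(297,57),[(300,300),(296,500)])):
        P=proj(w,circ(T,sx,r),True); out.append(P[:,1].min()-f[1])
        for e in E:
            g=G(*e);Q=P[np.abs(P[:,1]-g[1])<1.5]; out.append(((Q[:,0].min() if sx<0 else Q[:,0].max())-g[0])*.5)
    tg=proj(w,T([[0,0,r],[-.0075,0,r],[.0075,0,r]]),True); out+=[tg[0,1]-G(210,398)[1], tg[1,0]-G(128,0)[0],tg[2,0]-G(290,0)[0]]
    C=proj(w,T([[-.011,-.047,.02],[.011,-.047,.02]]),True)
    O=[(280+130/6.2,235+326/6.2),(280+357/6.2,235+328/6.2)]; out+=list((C-O)[:,1])
    return np.array(out+[q[4]*500])
s=least_squares(cres,[.471,-.1764,-.23,.0265,0],x_scale=[.01,.01,.1,.01,.01],diff_step=1e-4)
print(s.x,"phi",(s.x[3]-.028)/.04,"ID",2*(s.x[3]-.0012),"\n",s.fun)
for r in(.0252,.026,.0268,.0277):
    t=least_squares(lambda p:cres([p[0],p[1],p[2],r,p[3]]),[.471,-.1764,-.23,0],x_scale=[.01,.01,.1,.01]); print(r,t.x,(t.fun**2).sum(),t.fun)
E
python3 fit6.py
```

```text
[ 0.4706 -0.1793 -0.2389  0.0275 -0.003 ] phi -0.011320063563867444 ID 0.052694394914890606 
 [-0.1597  0.1913  0.193  -0.3757  0.0031 -0.1422 -0.8847 -0.5183  0.3979
  0.7135  0.9503 -1.4907]
0.0252 [ 0.4708 -0.1783 -0.2363  0.0014] 43.964435377521426 [ 2.4013  0.1534  0.2192  2.118  -0.0416 -0.1863 -5.5817 -0.52    0.448
  0.7727  0.934   0.7132]
0.026 [ 0.4708 -0.1786 -0.2372 -0.0001] 22.293496851680445 [ 1.5213  0.1643  0.2092  1.2611 -0.0263 -0.1745 -4.0299 -0.5203  0.4346
  0.7918  0.9792 -0.0313]
0.0268 [ 0.4707 -0.179  -0.2382 -0.0016] 9.1929463534753 [ 0.6475  0.1776  0.199   0.4119 -0.012  -0.1608 -2.4269 -0.5191  0.4182
  0.7694  0.9846 -0.7819]
0.0277 [ 0.4706 -0.1794 -0.2394 -0.0033] 5.274984141954005 [-0.3278  0.1982  0.191  -0.5308  0.0072 -0.1431 -0.5642 -0.518   0.3929
  0.6916  0.9437 -1.6369]
```

drive_tool:
  moves:
    - [[0, 0, -0.27, -0.8, 0, 0], [0, 0.3, 0, 0, 0, 0], [0, 0.4, 0, 0, 0, 0], [0, 0.4, 0, 0, 0, 0], [0, 0.4, 0, 0, 0, 0], [0, 0.4, 0, 0, 0, 0], [0, 0.4, 0, 0, 0, 0], [0, 0.3, 0, 0, 0, 0], [0, 0.2, 0, 0, 0, 0], [0, 0, 0, 0, 0, 0]]

```text
t: 10.55
position: [0.4996, 0.0482, 0.0875]
ee_rot: [-0.534, -0.463, 0.534, -0.463]
wrist_force: [0.1, 0.9, -2.6]
width: 0.245
```

```bash
python3 look.py c wrist;python3 - <<'E'
import cv2
im=cv2.imread("pics/c_wrist.png")
cv2.imwrite("pics/c1_.png",cv2.resize(im[130:310,280:480],None,fx=3.3,fy=3.3,interpolation=cv2.INTER_CUBIC))
E
```

```text
wrist 10.55 [0.4996 0.0482 0.0875] 
 [[ 0.      0.9898 -0.1423]
 [-0.0002 -0.1423 -0.9898]
 [-1.      0.      0.0002]] F [ 0.1043  0.8693 -2.5732] M [-0.0507  0.0012  0.0135] w 0.24482475632215162 q [-0.7126  0.1767  0.58    2.0116 -0.1156  0.9849 -0.2185] qdmax 0.00903370993449941
```

View pics/c1_.png

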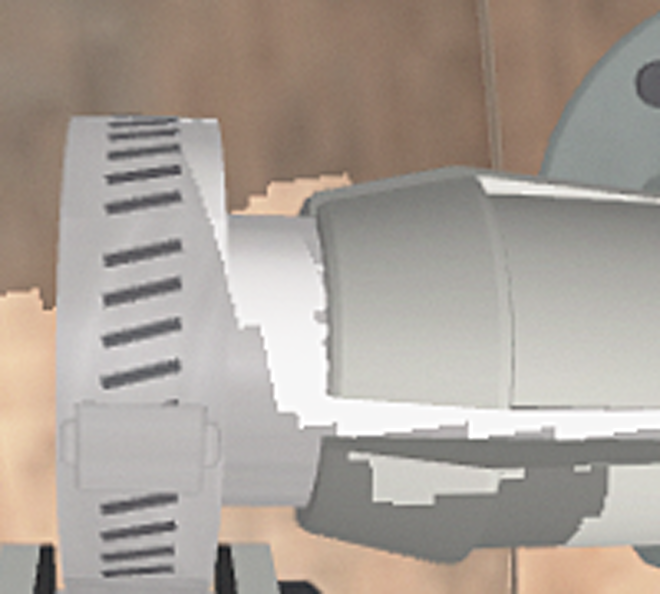

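```bash
cat > lat.py <<'E'
from h import *
import sys
w=dict(np.load("c_wrist.npz")); pos=w["pos"]
F=lambda x,y:np.array([280+x/3.3,130+y/3.3])
a=np.array([np.cos(-.162),np.sin(-.162),0]);n=np.array([-a[1],a[0],0]); seat=np.array([.5563,.0764,.095])
for b in(0,-.002):
  for nm,uv,z in[("tangL",F(66,442),.1239),("tangR",F(214,445),.1239),("slot up",F(332,395),.1143),("slot lo",F(322,438),.1143),("slotup far",F(650,409),.1166),("pipe far sil?",F(280,216),.095),("pipe near",F(280,506),.095),("hoop far",F(145,117),.0962)]:
    d=atz(w,uv,z+b,True)-seat; print(b,nm,d@a*1e3,d@n*1e3)
E
python3 lat.py
```

```text
0 tangL -58.701317720268 1.3812730915889806
0 tangR -44.8349788187669 1.3321336538195483
0 slot up -32.28455086271655 2.969748235284458
0 slot lo -32.97191672108401 -1.7534977147691682
0 slotup far 1.985274807265082 2.6836774051431274
0 pipe far sil? -36.176153172764266 17.22718118009753
0 pipe near -34.111812392889476 -18.725793792820383
0 hoop far -51.635547874740396 28.23138247884973
-0.002 tangL -58.80588496765577 0.5464867879306478
-0.002 tangR -44.67779034826868 0.49641974202313954
-0.002 slot up -31.92319006686531 2.2318119947216855
-0.002 slot lo -32.622453347938055 -2.573187293710069
-0.002 slotup far 2.9591881683644 1.9257021263329315
-0.002 pipe far sil? -35.92422960599962 16.806319079697403
-0.002 pipe near -33.82927168568498 -19.679890180264948
-0.002 hoop far -51.612706082212185 27.971415083860727
```

drive_tool:
  moves:
    - [[0.07, 0, 0.1, 0, 0, 0], [0, 0.2, 0, 0, 0, 0], [0, 0.3, 0, 0, 0, 0], [0, 0.3, 0, 0, 0, 0], [0, 0.3, 0, 0, 0, 0], [0, 0.2, 0, 0, 0, 0], [0, 0.2, 0, 0, 0, 0], [0, 0.1, 0, 0, 0, 0], [0, 0, 0, 0, 0, 0], [0, 0, 0, 0, 0, 0]]

```text
t: 11.6
position: [0.5151, 0.0451, 0.0868]
ee_rot: [-0.534, -0.463, 0.534, -0.463]
wrist_force: [0.9, -0.9, -2.4]
width: 0.245
```

```bash
python3 look.py d wrist;python3 - <<'E'
import cv2
im=cv2.imread("pics/d_wrist.png")
cv2.imwrite("pics/d1_.png",cv2.resize(im[130:310,280:460],None,fx=3.3,fy=3.3,interpolation=cv2.INTER_CUBIC))
E
```

```text
wrist 11.6 [0.5151 0.0451 0.0868] 
 [[-0.0001  0.9898 -0.1421]
 [-0.0001 -0.1421 -0.9898]
 [-1.     -0.0001  0.0001]] F [ 0.854  -0.8914 -2.3603] M [-0.1146 -0.0493 -0.0053] w 0.24546598360535707 q [-0.6936  0.2122  0.5818  1.9779 -0.1388  0.9901 -0.1882] qdmax 0.002021664500847729
```

View pics/d1_.png

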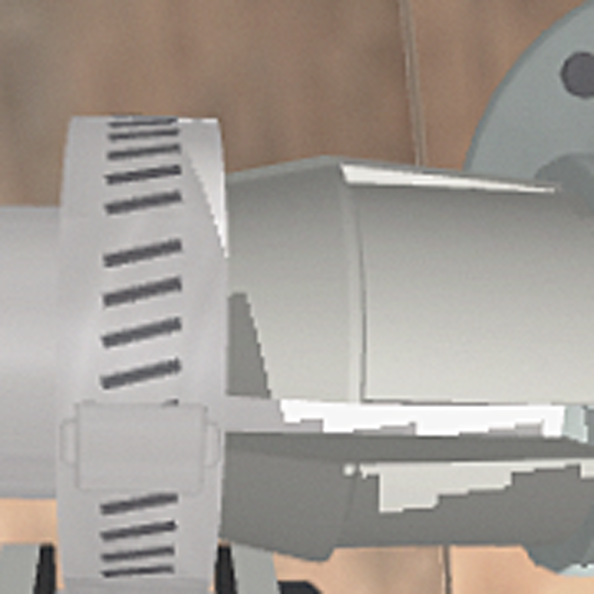

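Run:
```python
from h import *
w=dict(np.load("d_wrist.npz")); pos=w["pos"]; z0=pos[2]+.0087+.0277
F=lambda x,y:np.array([280+x/3.3,130+y/3.3])
a=np.array([np.cos(-.162),np.sin(-.162),0]);n=np.array([-a[1],a[0],0]); seat=np.array([.5563,.0764,.095])
rs=.0205
for nm,uv,z in[("tangL",F(66,442),z0),("tangR",F(214,445),z0),("plate",F(140,402),z0),("plate lo",F(140,492),z0),("slot up@near",F(235,396),.095+rs),("pipe/wall edge",F(235,432),.112),("wall top",F(235,459),.095+rs),("slotup far",F(560,405),.1166),("wall far top",F(560,458),.1166),("hoopfar",F(145,116),.0955)]:
    d=atz(w,uv,z,True)-seat; print(nm,d@a*1e3,d@n*1e3)
```

```text
tangL -42.944874329976436 0.6891787519379273
tangR -29.075238007365133 0.6418049313389437
plate -36.1008454897601 4.829320426176417
plate lo -35.91244347820362 -4.330029494986702
slot up@near -26.602848813243114 2.723028515401665
pipe/wall edge -26.081513863755294 -2.5440615813546428
wall top -26.27537388297924 -4.07439110207939
slotup far 7.020336054247729 2.6257042259456824
wall far top 7.899330400263688 -3.277992121265289
hoopfar -35.884628144757905 27.66243750553392
```

drive_tool:
  moves:
    - [[0, 0, 0.03, 0, 0, 0], [0, 0.1, 0, 0, 0, 0], [0, 0.1, 0, 0, 0, 0], [0, 0.15, 0, 0, 0, 0], [0, 0.15, 0, 0, 0, 0], [0, 0.15, 0, 0, 0, 0], [0, 0.15, 0, 0, 0, 0], [0, 0.1, 0, 0, 0, 0], [0, 0, 0, 0, 0, 0], [0, 0, 0, 0, 0, 0]]

```text
t: 12.65
position: [0.524, 0.0435, 0.0868]
ee_rot: [-0.534, -0.463, 0.534, -0.463]
wrist_force: [0.9, 0.6, -1.2]
width: 0.243
```

```bash
python3 look.py e wrist;python3 - <<'E'
import cv2
im=cv2.imread("pics/e_wrist.png")
cv2.imwrite("pics/e1_.png",cv2.resize(im[130:310,280:460],None,fx=3.3,fy=3.3,interpolation=cv2.INTER_CUBIC))
E
```

```text
wrist 12.65 [0.524  0.0435 0.0868] 
 [[-0.0001  0.9898 -0.1421]
 [-0.0001 -0.1421 -0.9898]
 [-1.     -0.0001  0.0002]] F [ 0.9423  0.5511 -1.2226] M [-0.0538  0.011  -0.048 ] w 0.24348347154086386 q [-0.6828  0.2318  0.5821  1.9578 -0.151   0.9945 -0.1729] qdmax 0.0025218068886402384
```

View pics/e1_.png

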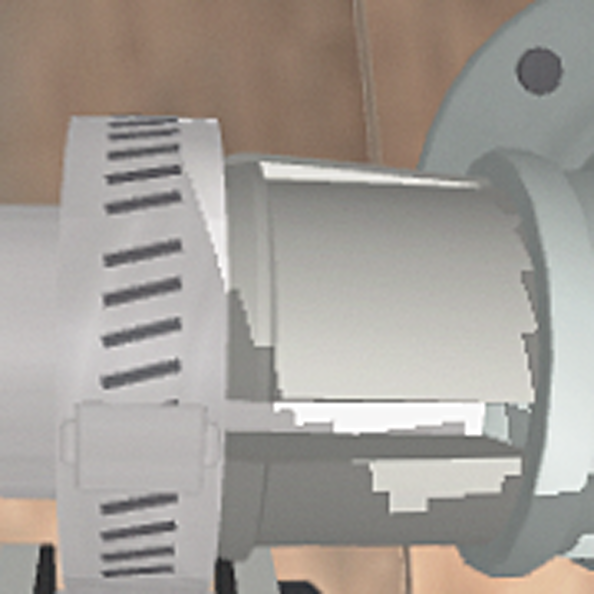

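drive_tool:
  moves:
    - [[0, 0.1, 0, 0, 0, 0], [0, 0.15, 0, 0, 0, 0], [0, 0.15, 0, 0, 0, 0], [0, 0.15, 0, 0, 0, 0], [0, 0.15, 0, 0, 0, 0], [0, 0.15, 0, 0, 0, 0], [0, 0.15, 0, 0, 0, 0], [0, 0, 0, 0, 0, 0], [0, 0, 0, 0, 0, 0], [0, 0, 0, 0, 0, 0]]

```text
t: 13.7
position: [0.534, 0.042, 0.0869]
ee_rot: [0.534, 0.463, -0.534, 0.463]
wrist_force: [0.8, -2.4, -3.3]
width: 0.244
```

```bash
python3 look.py f wrist;python3 - <<'E'
import cv2
im=cv2.imread("pics/f_wrist.png")
cv2.imwrite("pics/f1_.png",cv2.resize(im[130:310,280:460],None,fx=3.3,fy=3.3,interpolation=cv2.INTER_CUBIC))
E
```

```text
wrist 13.7 [0.534  0.042  0.0869] 
 [[ 0.0003  0.9898 -0.1423]
 [-0.0001 -0.1423 -0.9898]
 [-1.      0.0003  0.0001]] F [ 0.7804 -2.3689 -3.338 ] M [-0.2821 -0.0255  0.0442] w 0.24350817328840926 q [-0.671   0.2531  0.5819  1.935  -0.1641  0.9997 -0.1575] qdmax 0.0016833613283299843
```

View pics/f1_.png

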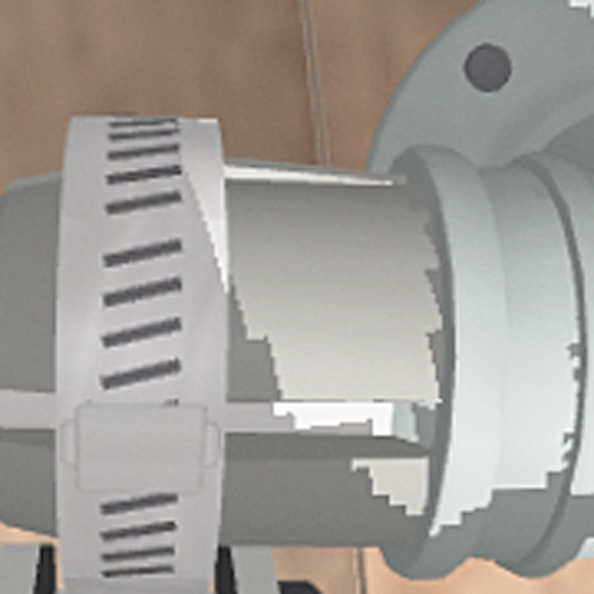

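drive_tool:
  moves:
    - [[0, 0, 0.04, 0, 0, 0], [0, 0.15, 0, 0, 0, 0], [0, 0.2, 0.01, 0, 0, 0], [0, 0.2, 0, 0, 0, 0], [0, 0.2, 0.01, 0, 0, 0], [0, 0.2, 0, 0, 0, 0], [0, 0.15, 0, 0, 0, 0], [0, 0.1, 0, 0, 0, 0], [0, 0, 0, 0, 0, 0], [0, 0, 0, 0, 0, 0]]

```text
t: 14.75
position: [0.5456, 0.0398, 0.0868]
ee_rot: [-0.534, -0.463, 0.534, -0.463]
wrist_force: [0.1, -0.8, -2.2]
width: 0.241
```

```bash
python3 look.py g wrist;python3 - <<'E'
import cv2
im=cv2.imread("pics/g_wrist.png")
cv2.imwrite("pics/g1_.png",cv2.resize(im[130:310,240:420],None,fx=3.3,fy=3.3,interpolation=cv2.INTER_CUBIC))
E
```

```text
wrist 14.75 [0.5456 0.0398 0.0868] 
 [[-0.0002  0.9898 -0.1422]
 [-0.0001 -0.1422 -0.9898]
 [-1.     -0.0001  0.0001]] F [ 0.1475 -0.7591 -2.2378] M [-0.059   0.0499 -0.0356] w 0.2414571959081701 q [-0.6561  0.2784  0.581   1.9079 -0.1794  1.0067 -0.1389] qdmax 0.004083819871740817
```

View pics/g1_.png

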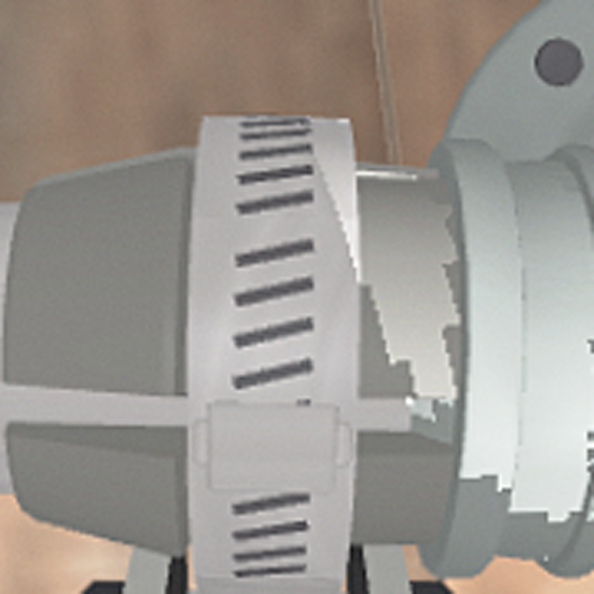

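drive_tool:
  moves:
    - [[0, 0.1, 0, 0, 0, 0], [0, 0.1, 0.01, 0, 0, 0], [0, 0.1, 0, 0, 0, 0], [0, 0.1, 0, 0, 0, 0], [0, 0.1, 0, 0, 0, 0], [0, 0, 0, 0, 0, 0], [0, 0, 0, 0, 0, 0], [0, 0, 0, 0, 0, 0], [0, 0, 0, 0, 0, 0], [0, 0, 0, 0, 0, 0]]

```text
t: 15.8
position: [0.5506, 0.039, 0.0868]
ee_rot: [-0.534, -0.463, 0.534, -0.463]
wrist_force: [0.2, 0.5, -2.7]
width: 0.248
```

```bash
python3 look.py g wrist scene;python3 - <<'E'
import cv2
im=cv2.imread("pics/g_wrist.png")
cv2.imwrite("pics/g2_.png",cv2.resize(im[130:310,240:420],None,fx=3.3,fy=3.3,interpolation=cv2.INTER_CUBIC))
im=cv2.imread("pics/g_scene.png")
cv2.imwrite("pics/g3_.png",cv2.resize(im[150:260,220:360],None,fx=5,fy=5,interpolation=cv2.INTER_CUBIC))
E
```

```text
wrist 15.8 [0.5506 0.039  0.0868] 
 [[-0.      0.9898 -0.1422]
 [-0.     -0.1422 -0.9898]
 [-1.      0.      0.    ]] F [ 0.2268  0.4882 -2.6515] M [-0.05   -0.0389 -0.0454] w 0.24781036414372834 q [-0.65    0.2887  0.5806  1.8963 -0.1855  1.0097 -0.1318] qdmax 0.0014462191366103035
scene 15.85 [0.5506 0.039  0.0868] 
 [[-0.      0.9898 -0.1422]
 [-0.     -0.1422 -0.9898]
 [-1.     -0.      0.    ]] F [-0.2783  0.2506 -1.3405] M [-0.0583  0.0219  0.0086] w 0.24673922432727927 q [-0.65    0.2888  0.5806  1.8963 -0.1855  1.0097 -0.1318] qdmax 0.001871414683792788
```

View pics/g2_.png

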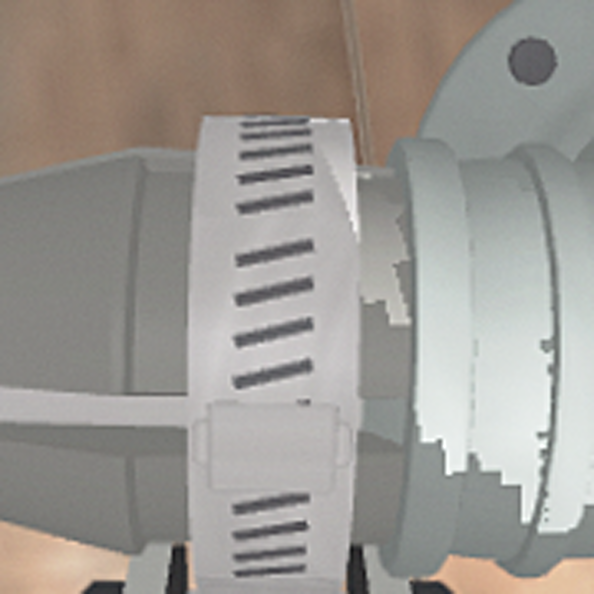

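View pics/g3_.png

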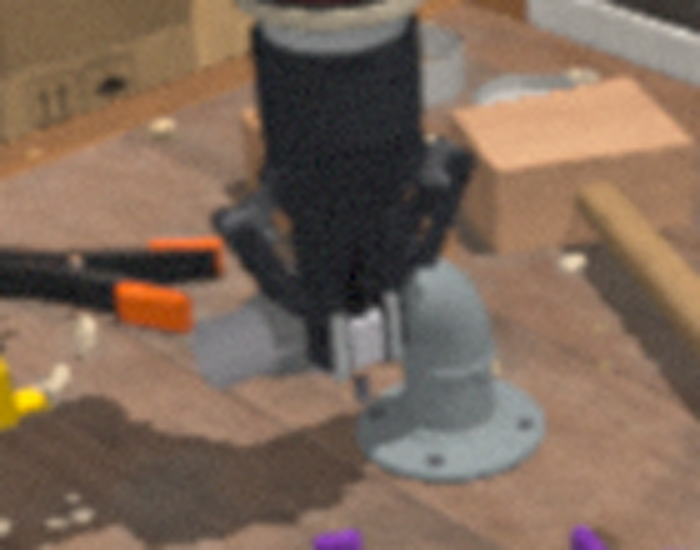

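drive_tool:
  moves:
    - [[0.05, 0, 0, 0, 0, 0], [0.05, 0, 0, 0, 0, 0], [0.05, 0, 0, 0, 0, 0], [0.03, 0, 0, 0, 0, 0], [0, 0, 0, 0, 0, 0], [0, 0, 0, 0, 0, 0], [0, 0, 0, 0, 0, 0], [0, 0, 0, 0, 0, 0], [0, 0, 0, 0, 0, 0], [0, 0, 0, 0, 0, 0]]

```text
t: 16.9
position: [0.5506, 0.0389, 0.085]
ee_rot: [-0.534, -0.463, 0.534, -0.463]
wrist_force: [-0.7, -2.0, -2.7]
width: 0.246
```

```bash
python3 look.py h wrist|head -6
```

```text
wrist 16.9 [0.5506 0.0389 0.085 ] 
 [[-0.      0.9898 -0.1422]
 [-0.0002 -0.1422 -0.9898]
 [-1.      0.      0.0002]] F [-0.684  -2.0202 -2.6795] M [-0.2685 -0.0067 -0.0308] w 0.24559528030499 q [-0.6491  0.2912  0.5799  1.8978 -0.1871  1.0062 -0.1304] qdmax 0.001129261604884813
```

drive_tool:
  moves:
    - [[0.05, 0, 0.02, 0, 0, 0], [0, 0, 0, 0, 0, 0], [0, 0, 0, 0, 0, 0], [0, 0, 0, 0, 0, 0], [0, 0, 0, 0, 0, 0], [0, 0, 0, 0, 0, 0], [0, 0, 0, 0, 0, 0], [0, 0, 0, 0, 0, 0], [0, 0, 0, 0, 0, 0], [0, 0, 0, 0, 0, 0]]
  jaw: 0.2

```text
t: 17.95
position: [0.5506, 0.0388, 0.0845]
ee_rot: [-0.534, -0.463, 0.534, -0.463]
wrist_force: [0.1, -0.4, 1.1]
width: 0.401
```

drive_tool:
  moves:
    - [[-0.5, 0, 0, 0, 0, 0], [-1, 0, 0, 0, 0, 0], [-1.5, 0, 0, 0, 0, 0], [-1.5, 0, 0, 0, 0, 0], [-2, 0, 0, 0, 0, 0], [-2, 0, 0, 0, 0, 0], [-2, 0, 0, 0, 0, 0], [-2, 0, 0, 0, 0, 0], [-0.5, 0, 0, 0, 0, 0], [0, 0, 0, 0, 0, 0]]

```text
t: 18.95
position: [0.5512, 0.0389, 0.2159]
ee_rot: [0.535, 0.463, -0.534, 0.463]
wrist_force: [-0.8, 0.5, -1.0]
width: 0.397
```

```bash
python3 look.py i wrist scene|head -6
python3 - <<'E'
import cv2
im=cv2.imread("pics/i_scene.png")
cv2.imwrite("pics/i3_.png",cv2.resize(im[150:260,220:360],None,fx=5,fy=5,interpolation=cv2.INTER_CUBIC))
E
```

```text
wrist 18.95 [0.5512 0.0389 0.2159] 
 [[ 0.0022  0.9898 -0.1421]
 [ 0.0009 -0.1421 -0.9898]
 [-1.      0.0021 -0.0012]] F [-0.839   0.5112 -0.9648] M [-0.0089  0.0303 -0.0539] w 0.39722138806511736 q [-0.6943  0.1503  0.6069  1.7543 -0.0905  1.2624 -0.208 ] qdmax 0.03323218469746521
scene 19.0 [0.5506 0.0388 0.2148] 
 [[ 0.0006  0.9899 -0.1421]
```

View pics/i_wrist.png

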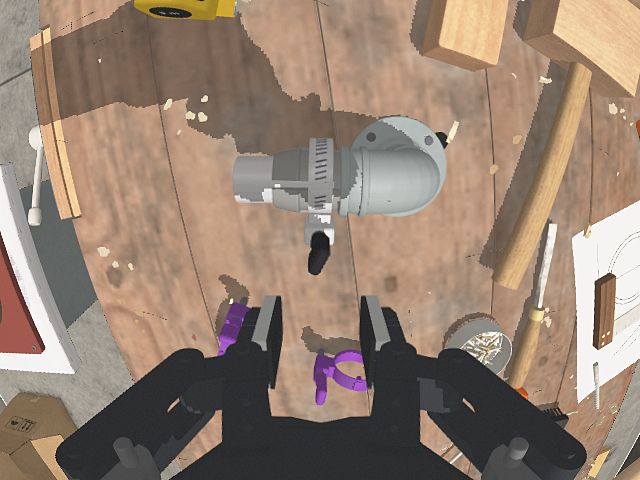

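View pics/i3_.png

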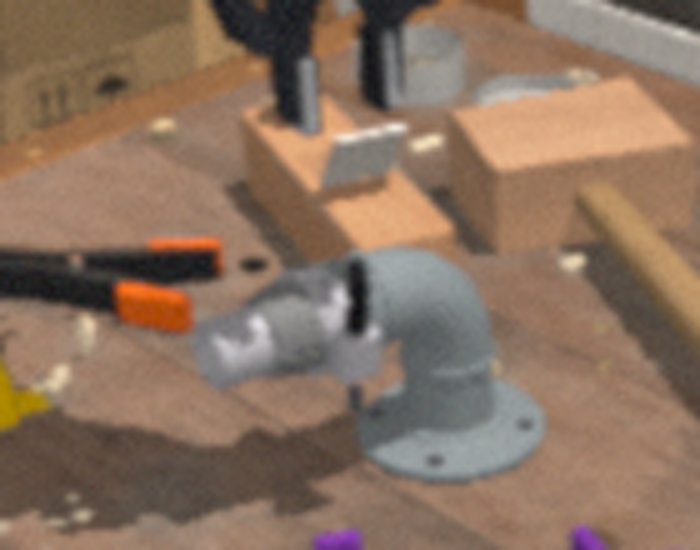

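```bash
python3 look.py j wrist|head -6
python3 - <<'E'
import cv2
im=cv2.imread("pics/j_wrist.png")
cv2.imwrite("pics/j1_.png",cv2.resize(im[130:280,260:380],None,fx=4,fy=4,interpolation=cv2.INTER_CUBIC))
cv2.imwrite("pics/j2_.png",cv2.resize(im[210:280,290:350],None,fx=8,fy=8,interpolation=cv2.INTER_CUBIC)*2)
E
```

```text
wrist 19.05 [0.5503 0.0388 0.2141] 
 [[-0.0006  0.9898 -0.1422]
 [-0.     -0.1422 -0.9898]
 [-1.     -0.0006  0.0001]] F [-0.2072  0.1848 -0.093 ] M [ 0.0165  0.0363 -0.0122] w 0.4007927644098681 q [-0.694   0.152   0.6065  1.7564 -0.0908  1.2617 -0.2078] qdmax 0.011586669862675208
```

View pics/j1_.png

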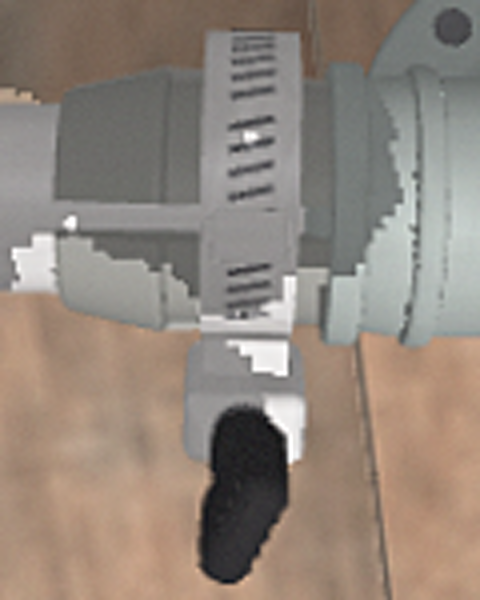

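View pics/j2_.png

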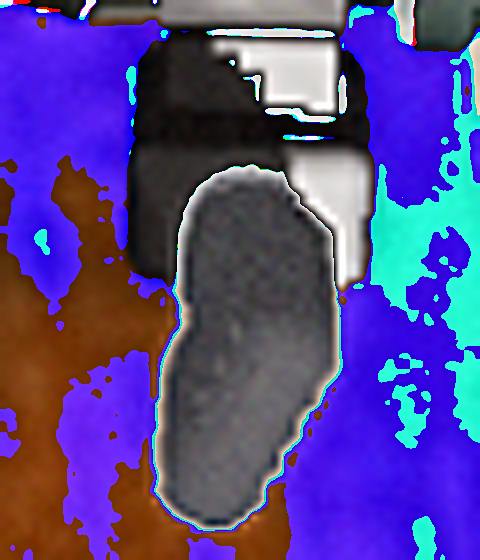

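```bash
cat > wing.py <<'E'
from h import *
import sys
from scipy.optimize import minimize
n=sys.argv[1]; box=[int(v) for v in sys.argv[2:6]]  # u0 v0 u1 v1
w=dict(np.load(f"{n}_wrist.npz")); im=cv2.imread(f"pics/{n}_wrist.png")
u0,v0,u1,v1=box; S=8
m=(im.max(2)<55).astype(np.uint8)[v0:v1,u0:u1]
k,l,st,_=cv2.connectedComponentsWithStats(m); i=1+st[1:,4].argmax(); m=(l==i).astype(np.uint8)
M=cv2.resize(m,None,fx=S,fy=S,interpolation=cv2.INTER_LINEAR); print("area px",m.sum())
t=np.linspace(-np.pi/2,np.pi/2,15)
st_=np.concatenate([np.stack([.00625+.00425*np.cos(t),.00425*np.sin(t)],-1),-np.stack([.00625+.00425*np.cos(t),.00425*np.sin(t)],-1)])
c2=np.linspace(0,2*np.pi,24)
def sil(x,y,psi,phi,zb=.095):
    Rw=R.from_euler('ZX',[-.16,phi]).as_matrix()
    c,s=np.cos(psi+.16),np.sin(psi+.16); q=st_@np.array([[c,s],[-s,c]])
    out=np.zeros(M.shape,np.uint8)
    for pts,z0,z1 in((q,.032,.056),(np.stack([.004*np.cos(c2),.004*np.sin(c2)],-1),.020,.033)):
        P=np.concatenate([np.c_[pts,np.full(len(pts),z)] for z in(z0,z1)])@Rw.T+[x,y,zb]
        uv=(proj(w,P,True)-[u0,v0]+.5)*S-.5
        cv2.fillConvexPoly(out,cv2.convexHull(np.round(uv).astype(np.int32)),1)
    return out
def cost(p): 
    s=sil(p[0]/1e3,p[1]/1e3,p[2]/50,p[3]/200); return (s!=M).sum()/M.sum()
x0,y0=w["pos"][:2]; best=[]
for psi in np.radians(np.arange(0,180,15)):
    b=minimize(cost,[x0*1e3,y0*1e3-2,psi*50,0],method="Nelder-Mead",options=dict(initial_simplex=np.array([x0*1e3,y0*1e3-2,psi*50,0])+np.vstack([np.zeros(4),np.diag([3,3,8,10])]),maxiter=250)); best.append((b.fun,b.x))
best.sort(key=lambda z:z[0])
for f,x in best[:4]: print(round(f,3),"xy",x[:2],"yaw deg",np.degrees(x[2]/50),"roll",x[3]/200)
E
python3 wing.py j 290 210 350 285
```

```text
area px 634
0.215 xy [549.4562  36.9238] yaw deg 61.654290893297905 roll -0.034113488241553226
0.215 xy [549.411   37.0643] yaw deg 61.704248411236094 roll -0.03139381802813491
0.217 xy [549.6079  38.2989] yaw deg 62.56194847786285 roll -0.0034781364342940137
0.223 xy [549.0899  34.5802] yaw deg 61.74651657211688 roll -0.08311848953283199
```

```bash
cat >> wing.py <<'E'
x=best[0][1]; s=sil(x[0]/1e3,x[1]/1e3,x[2]/50,x[3]/200)
o=cv2.resize(im[v0:v1,u0:u1],None,fx=S,fy=S,interpolation=cv2.INTER_CUBIC)
for q,col in((s,(0,0,255)),(M,(0,255,0))):
    cv2.drawContours(o,cv2.findContours(q,cv2.RETR_EXTERNAL,cv2.CHAIN_APPROX_NONE)[0],-1,col,1)
cv2.imwrite(f"pics/{n}_wing.png",o)
E
python3 wing.py j 290 210 350 280
```

```text
area px 634
0.215 xy [549.411   37.0643] yaw deg 61.704248411236094 roll -0.03139381802813491
0.216 xy [549.438   37.1026] yaw deg 61.532361999499095 roll -0.03138484262953383
0.217 xy [549.6361  37.9704] yaw deg 61.651798582220046 roll -0.011283259823535854
0.223 xy [549.0899  34.5802] yaw deg 61.74651657211688 roll -0.08311848953283199
```

View pics/j_wing.png

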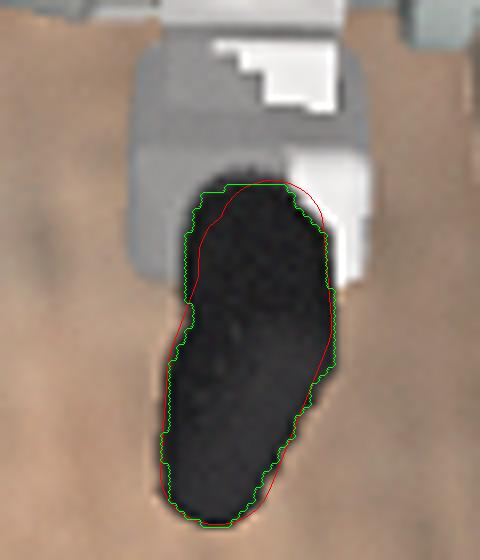

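```bash
for r in .0055 .0065; do sed "s/\.004\*np.cos(c2),.004\*np.sin(c2)/$r*np.cos(c2),$r*np.sin(c2)/" wing.py > wing2.py; python3 wing2.py j 290 210 350 280; done
```

```text
area px 634
0.182 xy [549.558   36.9902] yaw deg 61.66095944509493 roll -0.031596286294626436
0.182 xy [549.5947  37.0435] yaw deg 61.43836343379887 roll -0.0305305925500163
0.182 xy [549.6283  37.174 ] yaw deg 61.374058056537024 roll -0.026457103977815564
0.183 xy [549.7273  37.7048] yaw deg 61.2737840510059 roll -0.016635693449805488
area px 634
0.2 xy [549.4674  36.0522] yaw deg 61.173824578861456 roll -0.05082322214411856
0.2 xy [549.4853  36.2293] yaw deg 61.28267871303808 roll -0.046719311384473015
0.2 xy [549.5131  36.4185] yaw deg 61.28556912709971 roll -0.041591681724945914
0.201 xy [549.5375  36.0993] yaw deg 61.69779737245931 roll -0.04967692804338286
```

View pics/j_wing.png

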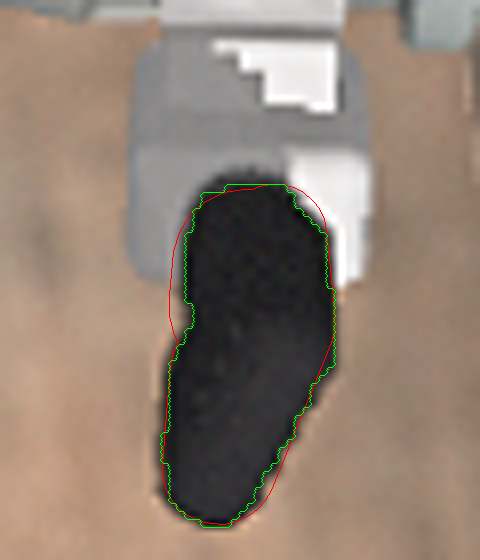

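drive_tool:
  moves:
    - [[0, -0.05, 0.18, 7, 0, 0], [1, 0, 0, 7, 0, 0], [1.5, 0, 0, 6.8, 0, 0], [1.5, 0, 0, 0, 0, 0], [1.5, 0, 0, 0, 0, 0], [1.5, 0, 0, 0, 0, 0], [1, 0, 0, 0, 0, 0], [0.5, 0, 0, 0, 0, 0], [0.5, 0, 0, 0, 0, 0], [0, 0, 0, 0, 0, 0]]

```text
t: 20.1
position: [0.5498, 0.037, 0.1242]
ee_rot: [-0.609, -0.359, 0.609, -0.359]
wrist_force: [-0.6, -1.2, -0.2]
width: 0.4
```

```bash
python3 look.py k wrist|head -6
python3 - <<'E'
import cv2
im=cv2.imread("pics/k_wrist.png")
cv2.imwrite("pics/k1_.png",cv2.resize(im[200:440,180:460],None,fx=2.5,fy=2.5,interpolation=cv2.INTER_CUBIC))
E
```

```text
wrist 20.1 [0.5498 0.037  0.1242] 
 [[-0.0004  0.875  -0.4842]
 [-0.0002 -0.4842 -0.875 ]
 [-1.     -0.0002  0.0003]] F [-0.6369 -1.2103 -0.2117] M [-0.001  -0.0037  0.009 ] w 0.3997967714320688 q [-0.6939  0.2439  0.6284  1.8652 -0.1612  1.0835 -0.5091] qdmax 0.013582777379298533
```

View pics/k1_.png

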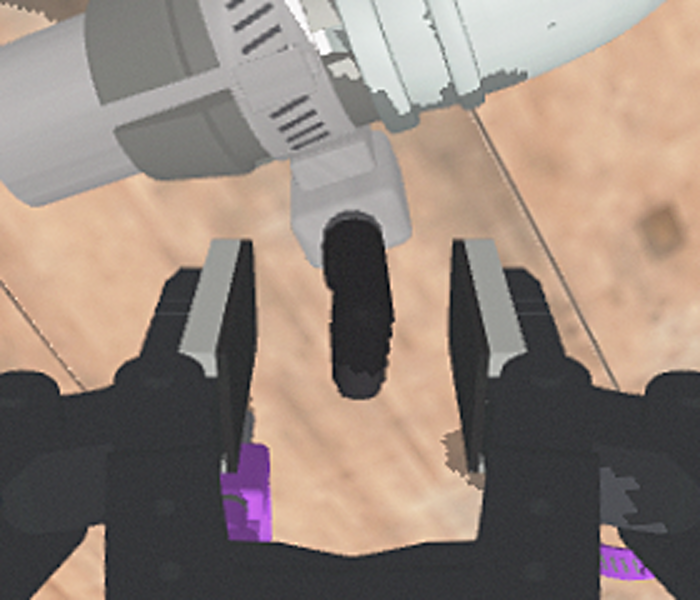

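drive_tool:
  moves:
    - [[0, 0, 0, 0, 0, 0], [0, 0, 0, 0, 0, 0], [0, 0, 0, 0, 0, 0], [0, 0, 0, 0, 0, 0], [0, 0, 0, 0, 0, 0], [0, 0, 0, 0, 0, 0], [0, 0, 0, 0, 0, 0], [0, 0, 0, 0, 0, 0], [0, 0, 0, 0, 0, 0], [0, 0, 0, 0, 0, 0]]
  jaw: 1
  squeeze: 80

```text
t: 21.15
position: [0.5505, 0.0372, 0.1251]
ee_rot: [0.61, 0.359, -0.609, 0.359]
wrist_force: [2.3, 0.0, 6.3]
width: 0.072
```

```bash
cat > st.py <<'E'
from h import *
o=manip.get_obs();m=R.from_quat(o["ee_rot"]).as_matrix()
print(o["t"],o["position"],"yaw",np.degrees(np.arctan2(m[1,1],m[0,1])),"F",o["wrist_force"],"M",o["wrist_torque"],"w",o["width"],"q",o["qpos"],"jt7",o["joint_torque"][6])
E
python3 st.py
```

```text
21.15 [0.5505 0.0372 0.1251] yaw -28.972359150982214 F [2.2823 0.0291 6.3033] M [ 0.1968 -0.3686 -0.0987] w 0.07215347081511335 q [-0.6942  0.2431  0.6287  1.8641 -0.1611  1.0836 -0.5095] jt7 0.08626774186268449
```

drive_tool:
  moves:
    - [[-0.1, 0, 0, 0, 0, 0], [-0.1, 0, 0, 0, 0, 0], [0, 0, 0, 4, 0, 0], [0, 0, 0, 7, 0, 0], [0, 0, 0, 7, 0, 0], [0, 0, 0, 7, 0, 0], [0, 0, 0, 7, 0, 0], [0, 0, 0, 7, 0, 0], [0, 0, 0, 7, 0, 0], [0, 0, 0, 4, 0, 0]]

```text
t: 22.15
position: [0.5486, 0.0371, 0.1271]
ee_rot: [-0.703, -0.067, 0.705, -0.066]
wrist_force: [-7.8, -1.1, 16.5]
width: 0.07
```

```bash
python3 st.py; python3 look.py l wrist >/dev/null
python3 - <<'E'
import cv2
im=cv2.imread("pics/l_wrist.png")
cv2.imwrite("pics/l1_.png",cv2.resize(im[100:460,100:540],None,fx=1.7,fy=1.6,interpolation=cv2.INTER_CUBIC))
E
```

```text
22.15 [0.5486 0.0371 0.1271] yaw -79.22236451610624 F [-7.8381 -1.0609 16.5092] M [0.3254 1.8936 0.3048] w 0.06968519189664531 q [-0.8089  0.2615  0.7677  1.8674 -0.2042  1.0954 -1.3461] jt7 0.23727684281766415
```

View pics/l1_.png

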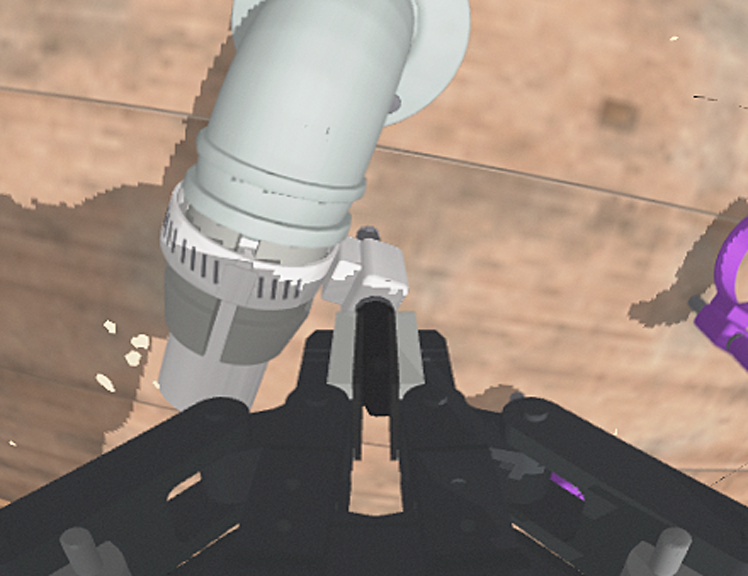

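```bash
python3 st.py
```

```text
22.2 [0.5487 0.0371 0.1271] yaw -79.40649762490361 F [-7.7295 -0.3743 16.0987] M [0.3323 1.7658 0.2755] w 0.07202367492562643 q [-0.8092  0.2615  0.7682  1.8673 -0.2044  1.0955 -1.3491] jt7 0.21690804976969957
```

drive_tool:
  moves:
    - [[0, 0, 0, 0, 0, 0], [0, 0, 0, 0, 0, 0], [0, 0, 0, 0, 0, 0], [0, 0, 0, 0, 0, 0], [0, 0, 0, 0, 0, 0], [0, 0, 0, 0, 0, 0], [0, 0, 0, 0, 0, 0], [0, 0, 0, 0, 0, 0], [0, 0, 0, 0, 0, 0], [0, 0, 0, 0, 0, 0]]

```text
t: 23.2
position: [0.5489, 0.037, 0.1272]
ee_rot: [-0.703, -0.068, 0.705, -0.068]
wrist_force: [-6.9, -1.3, 14.7]
width: 0.074
```

```bash
python3 st.py; python3 look.py m scene >/dev/null
python3 - <<'E'
import cv2
im=cv2.imread("pics/m_scene.png")
cv2.imwrite("pics/m1_.png",cv2.resize(im[150:260,220:360],None,fx=5,fy=5,interpolation=cv2.INTER_CUBIC))
im=cv2.imread("pics/l_wrist.png")
cv2.imwrite("pics/m2_.png",cv2.resize(im[190:310,180:360],None,fx=4.2,fy=4.2,interpolation=cv2.INTER_CUBIC))
E
```

```text
23.2 [0.5489 0.037  0.1272] yaw -78.96156770588496 F [-6.9445 -1.2995 14.6931] M [0.3419 1.6087 0.2555] w 0.0742546226578716 q [-0.808   0.2612  0.7669  1.8672 -0.2039  1.0951 -1.3416] jt7 -0.2699230704456568
```

View pics/m1_.png

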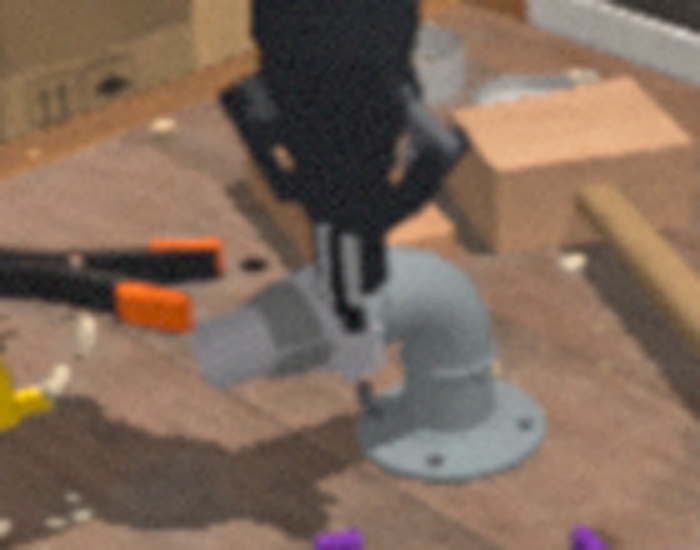

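View pics/m2_.png

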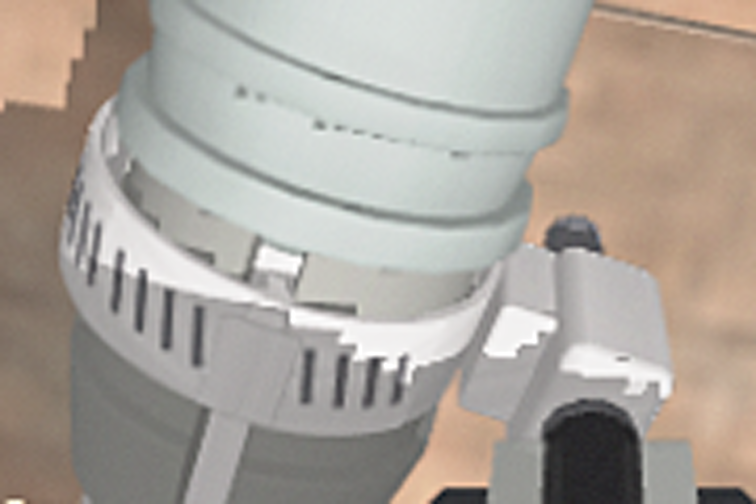

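Run:
```python
import cv2
im=cv2.imread("pics/l_wrist.png")
o=cv2.resize(im[205:300,190:305],None,fx=6.5,fy=6.3,interpolation=cv2.INTER_CUBIC)
o=cv2.convertScaleAbs(o,alpha=1.15,beta=-20)
cv2.imwrite("pics/m3_.png",o)
```

```text
(no output)
```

View pics/m3_.png

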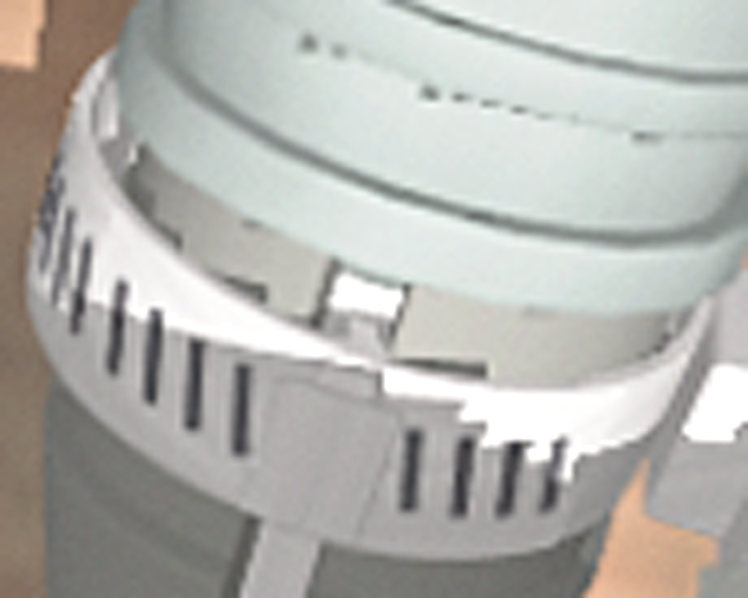

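```bash
cat > fit7.py <<'E'
from fit2 import *
w=dict(np.load("l_wrist.npz"))
U=lambda L:np.array([[190+x/6.5,205+y/6.3] for x,y in L])
fr=U([(105,165),(150,230),(220,295),(300,345),(380,365),(450,380),(540,390),(620,378),(690,330)])
re=U([(30,300),(70,385),(130,445),(200,495),(260,520),(330,545),(410,558),(500,553),(580,530)])
tang=U([(325,460)])[0]
def res(q,Wr=1):
    T=frame(q[:3],q[3],q[4],q[5]); out=[]
    for sx,pts in((.008,fr),(-.008,re)):
        P=proj(w,circ(T,sx,q[6]),True)
        for p in pts: out.append(np.sqrt(((P-p)**2).sum(1)).min())
    t=proj(w,T([[0,0,q[6]]]),True)[0]; out+=list((t-tang))
    return np.array(out+[(q[6]-.0265)*1500,(q[2]-.094)*300, q[5]*10])
s=least_squares(res,[.5563,.0764,.095,-.16,0,0,.0265],x_scale=[.01,.01,.01,.1,.1,.1,.01],diff_step=1e-4)
q=s.x;a=np.array([np.cos(-.162),np.sin(-.162),0]);n=np.array([-a[1],a[0],0]);d=q[:3]-[.5563,.0764,.095]
print(q);print("s,lat,h",d@a*1e3,d@n*1e3,d[2]*1e3,"yawdeg rel",np.degrees(q[3]+.162),"pitch",np.degrees(q[4]),"roll",np.degrees(q[5]),"r",q[6]);print(s.fun)
E
python3 fit7.py
```

```text
[ 0.5571  0.078   0.0913 -0.238  -0.098   0.115   0.0254]
s,lat,h 0.5242627136777824 1.6896534873237867 -3.6638574813458726 yawdeg rel -4.354368581197795 pitch -5.612209968906222 roll 6.586504006727549 r 0.025387987106118007
[ 1.3845  1.0271  0.3016  1.2466  0.3121  0.7297  0.7378  1.2009  0.3348
  0.439   0.1579  0.1438  0.5512  0.2446  0.4476  0.2107  0.4604  0.2402
 -0.0699 -1.9887 -1.668  -0.7992  1.1496]
```

drive_tool:
  moves:
    - [[-0.1, 0, 0.05, 0, 0, 0], [-0.05, 0, 0.03, 4, 0, 0], [0, 0, 0, 7, 0, 0], [0, 0, 0, 7, 0, 0], [0, 0, 0, 7, 0, 0], [0, 0, 0, 7, 0, 0], [0, 0, 0, 7, 0, 0], [0, 0, 0, 7, 0, 0], [0, 0, 0, 4, 0, 0], [0, 0, 0, 0, 0, 0]]

```text
t: 24.25
position: [0.5498, 0.0354, 0.1297]
ee_rot: [0.667, -0.237, -0.666, -0.237]
wrist_force: [-3.1, -4.9, 18.8]
width: 0.073
```

```bash
python3 st.py
```

```text
24.25 [0.5498 0.0354 0.1297] yaw -129.18671901757426 F [-3.1079 -4.8665 18.8391] M [-0.4954  0.6553  0.1086] w 0.07303915515531888 q [-0.9354  0.2955  0.931   1.8703 -0.2639  1.1044 -2.1599] jt7 -1.2188732251524925
```

drive_tool:
  moves:
    - [[0, 0, 0, 0, 0, 0], [0, 0, 0, 0, 0, 0], [0, 0, 0, 0, 0, 0], [0, 0, 0, 0, 0, 0], [0, 0, 0, 0, 0, 0], [-1, 0, 0, 0, 0, 0], [-1.5, 0, 0, -8, 0, 0], [-1.5, 0, 0, -8, 0, 0], [-1, 0, 0, -8, 0, 0], [0, 0, 0, -8, 0, 0]]
  jaw: 0.2

```text
t: 25.25
position: [0.55, 0.0368, 0.1803]
ee_rot: [0.707, -0.041, -0.705, -0.041]
wrist_force: [-0.2, 0.2, -0.6]
width: 0.397
```

drive_tool:
  moves:
    - [[0, 0, 0, -8.5, 0, 0], [0, 0, 0, -8.5, 0, 0], [0, 0, 0, -8.5, 0, 0], [0, 0, 0, -8.5, 0, 0], [0, 0, 0, -8.5, 0, 0], [0, 0, 0, -8.5, 0, 0], [0, 0, 0, -8.5, 0, 0], [0, 0, 0, -8.5, 0, 0], [0, 0, 0, -8.5, 0, 0], [0, 0, 0, -8.5, 0, 0]]

```text
t: 26.25
position: [0.5492, 0.0368, 0.1788]
ee_rot: [0.548, 0.447, -0.548, 0.447]
wrist_force: [-0.5, 0.3, -0.2]
width: 0.399
```

```bash
python3 st.py; python3 look.py n wrist scene>/dev/null
python3 - <<'E'
import cv2
im=cv2.imread("pics/n_wrist.png")
cv2.imwrite("pics/n1_.png",cv2.resize(im[100:360,200:460],None,fx=2.3,fy=2.3,interpolation=cv2.INTER_CUBIC))
im=cv2.imread("pics/n_scene.png")
cv2.imwrite("pics/n2_.png",cv2.resize(im[150:260,220:360],None,fx=5,fy=5,interpolation=cv2.INTER_CUBIC))
E
```

```text
26.25 [0.5492 0.0368 0.1788] yaw -11.635622750638385 F [-0.5357  0.3357 -0.2177] M [-0.0187  0.0051 -0.0124] w 0.3991499105564103 q [-0.728   0.1834  0.6553  1.8074 -0.1198  1.1902 -0.2393] jt7 -3.0323148518800735
```

View pics/n1_.png

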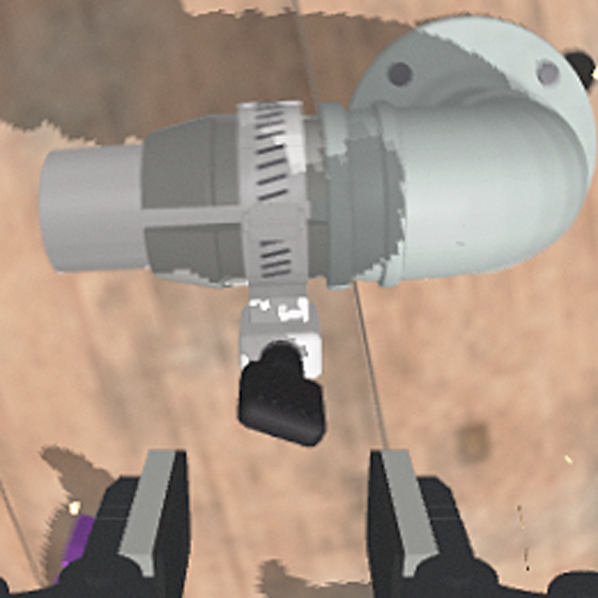

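View pics/n2_.png

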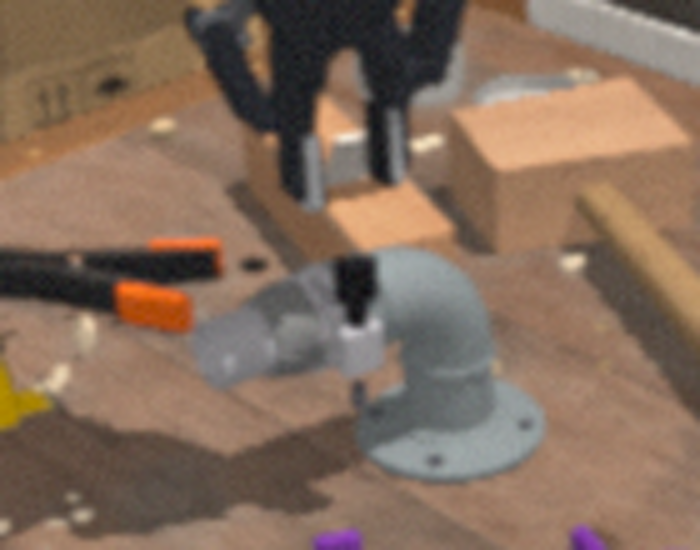

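```bash
sed "s/\.004\*np.cos(c2),.004\*np.sin(c2)/.0055*np.cos(c2),.0055*np.sin(c2)/" wing.py > wing2.py; python3 wing2.py n 290 235 355 305
```

```text
area px 871
0.304 xy [548.9985  28.003 ] yaw deg -33.96367974853175 roll -0.28529401168867374
0.305 xy [548.9937  28.0952] yaw deg 145.54888376990237 roll -0.2833736975491787
0.305 xy [548.8724  28.5093] yaw deg 144.30667721170485 roll -0.2784941271760668
0.306 xy [548.8397  26.4256] yaw deg -33.529883902180366 roll -0.3107933358814801
```

View pics/n_wing.png

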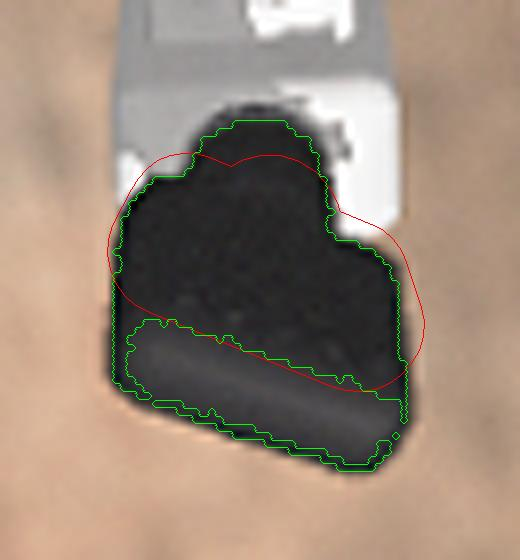

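```bash
sed -i "s/im.max(2)<55/im.max(2)<85/" wing2.py; python3 wing2.py n 290 235 355 305
```

```text
area px 1224
0.089 xy [549.753   36.9583] yaw deg 144.91223959414066 roll -0.02601449994975429
0.089 xy [549.7237  36.6736] yaw deg -35.630867845305076 roll -0.030804573201775324
0.09 xy [549.74    36.8295] yaw deg 145.23788637381034 roll -0.02807179654747811
0.09 xy [549.7032  36.5459] yaw deg -35.62654841120018 roll -0.0331966961805231
```

View pics/n_wing.png

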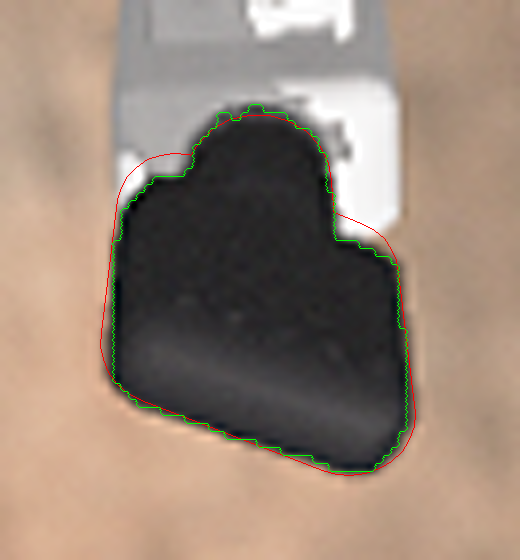

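drive_tool:
  moves:
    - [[0, 0.05, 0, -8.3, 0, 0], [0, 0, 0, -8.3, 0, 0], [0, 0, 0, -8.3, 0, 0], [0.4, 0, 0, -8.3, 0, 0], [1, 0, 0, -8.3, 0, 0], [1, 0, 0, -8.3, 0, 0], [1, 0, 0, -8.3, 0, 0], [1, 0, 0, -8.2, 0, 0], [0.7, 0, 0, 0, 0, 0], [0.2, 0, 0, 0, 0, 0]]

```text
t: 27.35
position: [0.5493, 0.0366, 0.1246]
ee_rot: [0.219, 0.673, -0.219, 0.672]
wrist_force: [-0.3, 0.2, -0.5]
width: 0.403
```

drive_tool:
  moves:
    - [[0, 0, 0, 0, 0, 0], [0, 0, 0, 0, 0, 0], [0, 0, 0, 0, 0, 0], [0, 0, 0, 0, 0, 0], [0, 0, 0, 0, 0, 0], [0, 0, 0, 0, 0, 0], [0, 0, 0, 0, 0, 0], [0, 0, 0, 0, 0, 0], [0, 0, 0, 0, 0, 0], [0, 0, 0, 0, 0, 0]]
  jaw: 1
  squeeze: 80

```text
t: 28.35
position: [0.5499, 0.037, 0.1258]
ee_rot: [0.217, 0.673, -0.217, 0.673]
wrist_force: [-1.9, 0.0, 6.0]
width: 0.079
```

```bash
python3 st.py; python3 look.py p wrist>/dev/null
```

```text
28.35 [0.5499 0.037  0.1258] yaw 54.27980499805711 F [-1.9432  0.0339  5.9846] M [0.1861 0.4035 0.0594] w 0.07883235938566314 q [-0.5975  0.2291  0.5145  1.8602 -0.1273  1.0835  0.9128] jt7 -0.07534203585237265
```

View pics/p_wrist.png

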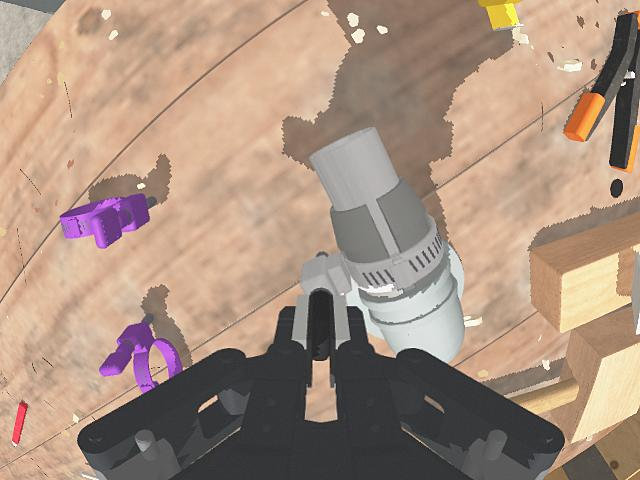

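drive_tool:
  moves:
    - [[-0.1, 0, 0, 0, 0, 0], [0, 0, 0, 4, 0, 0], [0, 0, 0, 5, 0, 0], [0, 0, 0, 5, 0, 0], [0, 0, 0, 5, 0, 0], [0, 0, 0, 5, 0, 0], [0, 0, 0, 5, 0, 0], [0, 0, 0, 5, 0, 0], [0, 0, 0, 5, 0, 0], [0, 0, 0, 5, 0, 0]]

```text
t: 29.4
position: [0.5492, 0.0371, 0.1264]
ee_rot: [0.454, 0.542, -0.454, 0.542]
wrist_force: [-4.9, 0.3, 7.4]
width: 0.076
```

```bash
python3 st.py; python3 look.py p wrist>/dev/null;python3 st.py
```

```text
29.4 [0.5492 0.0371 0.1264] yaw 10.11764668622113 F [-4.8805  0.2615  7.4325] M [0.1322 1.0473 0.2482] w 0.07640011752208152 q [-0.6888  0.2393  0.6217  1.8637 -0.157   1.0879  0.1693] jt7 1.5170428901910782
29.45 [0.5492 0.0371 0.1264] yaw 9.785845651944387 F [-3.9038  0.4337  6.5261] M [0.1086 0.8892 0.2507] w 0.07365491678413394 q [-0.6894  0.2394  0.6224  1.8637 -0.1573  1.0879  0.1638] jt7 0.8292198367416859
```

View pics/p_wrist.png

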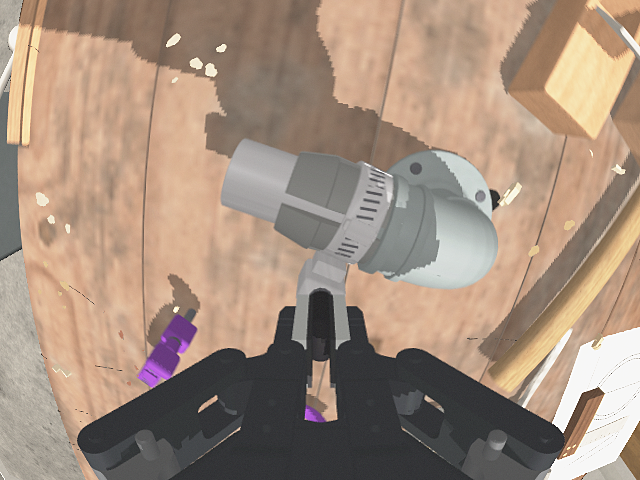

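drive_tool:
  moves:
    - [[-0.05, -0.03, 0, 3, 0, 0], [0, 0, 0, 3, 0, 0], [0, 0, 0, 3, 0, 0], [0, 0, 0, 3, 0, 0], [0, 0, 0, 3, 0, 0], [0, 0, 0, 3, 0, 0], [0, 0, 0, 3, 0, 0], [0, 0, 0, 3, 0, 0], [0, 0, 0, 3, 0, 0], [0, 0, 0, 3, 0, 0]]

```text
t: 30.45
position: [0.5493, 0.0369, 0.1271]
ee_rot: [0.579, 0.407, -0.578, 0.406]
wrist_force: [-2.7, 0.1, 7.1]
width: 0.08
```

```bash
python3 st.py
```

```text
30.45 [0.5493 0.0369 0.1271] yaw -19.80314445200919 F [-2.6766  0.0877  7.0771] M [0.0443 0.9452 0.3047] w 0.08008299163308333 q [-0.7552  0.249   0.7014  1.8662 -0.1806  1.0902 -0.3306] jt7 0.7768087461590767
```

drive_tool:
  moves:
    - [[0, 0, 0, 1.5, 0, 0], [0, 0, 0, 1.5, 0, 0], [0, 0, 0, 1.5, 0, 0], [0, 0, 0, 1.5, 0, 0], [0, 0, 0, 1.5, 0, 0], [0, 0, 0, 1.5, 0, 0], [0, 0, 0, 1.5, 0, 0], [0, 0, 0, 1.5, 0, 0], [0, 0, 0, 1.5, 0, 0], [0, 0, 0, 1.5, 0, 0]]

```text
t: 31.45
position: [0.5494, 0.0368, 0.1273]
ee_rot: [0.627, 0.328, -0.626, 0.328]
wrist_force: [-3.5, -0.1, 8.8]
width: 0.081
```

```bash
python3 st.py
```

```text
31.45 [0.5494 0.0368 0.1273] yaw -34.74359693953046 F [-3.5067 -0.0515  8.8254] M [0.0543 0.9186 0.3149] w 0.08092462873284563 q [-0.7898  0.256   0.7438  1.8674 -0.1948  1.0915 -0.5781] jt7 0.20220644306391478
```

```bash
python3 look.py q wrist>/dev/null;python3 st.py
python3 - <<'E'
import cv2
im=cv2.imread("pics/q_wrist.png")
cv2.imwrite("pics/q1_.png",cv2.resize(im[150:330,250:430],None,fx=3.3,fy=3.3,interpolation=cv2.INTER_CUBIC))
E
```

```text
31.5 [0.5494 0.0368 0.1273] yaw -34.84255724521682 F [-2.977  -0.3019  8.3977] M [0.0484 0.9123 0.3405] w 0.07716633075303234 q [-0.7899  0.256   0.7441  1.8674 -0.1949  1.0915 -0.5797] jt7 -0.001927049524965696
```

View pics/q1_.png

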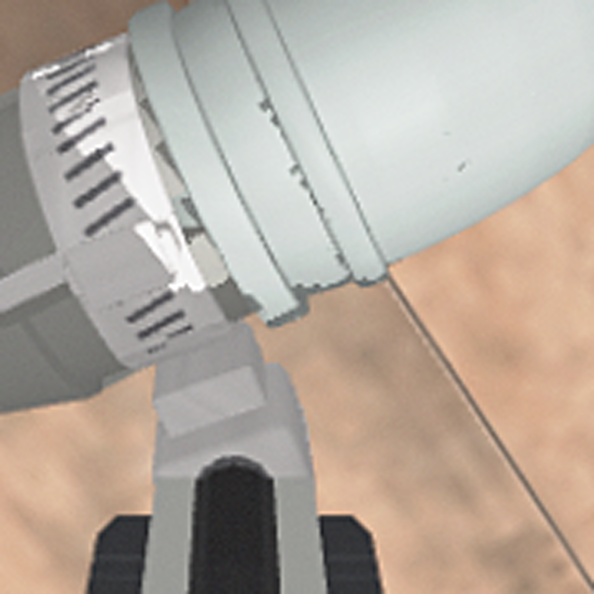

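```bash
cat > avg.py <<'E'
from h import *
L=[]
for i in range(6):
    o=manip.get_obs();L.append(np.r_[o["wrist_force"],o["wrist_torque"]]); get_image("top")
L=np.array(L);m=R.from_quat(o["ee_rot"]).as_matrix()
print(o["t"],o["position"],"yaw",np.degrees(np.arctan2(m[1,1],m[0,1])),L.mean(0),L[:,5])
E
python3 avg.py
```

```text
31.75 [0.5494 0.0368 0.1273] yaw -34.68405334504109 [-3.0091 -0.2751  8.6065  0.0376  0.8734  0.3057] [0.3405 0.3365 0.2991 0.2816 0.2599 0.3166]
```

drive_tool:
  moves:
    - [[0, 0, 0, 1, 0, 0], [0, 0, 0, 1, 0, 0], [0, 0, 0, 1, 0, 0], [0, 0, 0, 1, 0, 0], [0, 0, 0, 1, 0, 0], [0, 0, 0, 1, 0, 0], [0, 0, 0, 1, 0, 0], [0, 0, 0, 1, 0, 0], [0, 0, 0, 1, 0, 0], [0, 0, 0, 1, 0, 0]]

```text
t: 32.8
position: [0.5494, 0.0369, 0.1273]
ee_rot: [0.653, 0.272, -0.652, 0.272]
wrist_force: [-3.3, -0.5, 9.0]
width: 0.078
```

```bash
python3 avg.py
```

```text
33.05 [0.5494 0.0369 0.1273] yaw -44.67843014218206 [-2.8473 -0.1403  8.9076  0.0697  0.9406  0.3546] [0.3849 0.344  0.3731 0.3277 0.3548 0.3428]
```

drive_tool:
  moves:
    - [[0, 0, 0, 1, 0, 0], [0, 0, 0, 1, 0, 0], [0, 0, 0, 1, 0, 0], [0, 0, 0, 1, 0, 0], [0, 0, 0, 0, 0, 0], [0, 0, 0, 0, 0, 0], [0, 0, 0, 0, 0, 0], [0, 0, 0, 0, 0, 0], [0, 0, 0, 0, 0, 0], [0, 0, 0, 0, 0, 0]]

```text
t: 34.1
position: [0.5495, 0.0369, 0.1273]
ee_rot: [0.662, 0.25, -0.661, 0.249]
wrist_force: [-3.8, -0.9, 8.8]
width: 0.082
```

```bash
python3 avg.py; python3 look.py r wrist >/dev/null
python3 - <<'E'
import cv2
im=cv2.imread("pics/r_wrist.png")
cv2.imwrite("pics/r1_.png",cv2.resize(im[150:330,230:410],None,fx=3.3,fy=3.3,interpolation=cv2.INTER_CUBIC))
E
```

```text
34.35 [0.5494 0.0369 0.1273] yaw -48.67971577465009 [-3.3577 -0.6326  8.8842  0.1246  0.9514  0.3619] [0.3163 0.3276 0.3892 0.4131 0.3743 0.3509]
```

View pics/r1_.png

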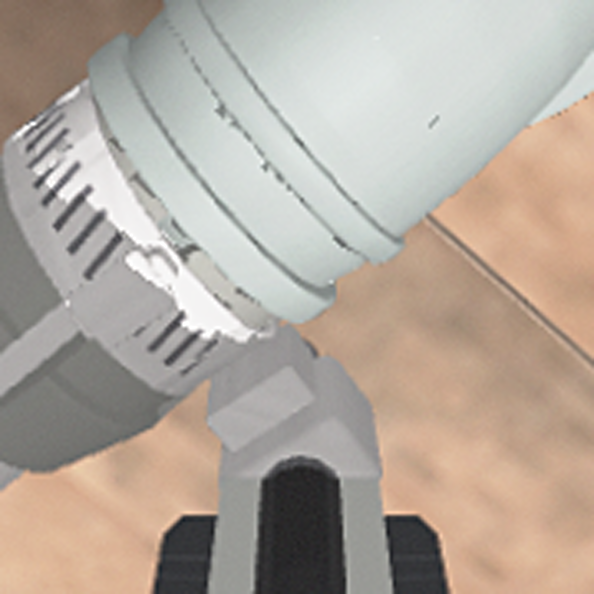

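drive_tool:
  moves:
    - [[0, 0, 0, 0, 0, 0], [0, 0, 0, 0, 0, 0], [0, 0, 0, 0, 0, 0], [0, 0, 0, 0, 0, 0], [-0.5, 0, 0, 0, 0, 0], [-1.5, 0, 0, -8, 0, 0], [-1.5, 0, 0, -8, 0, 0], [-1.5, 0, 0, -8, 0, 0], [-0.6, 0, 0, -8, 0, 0], [0, 0, 0, -7.7, 0, 0]]
  jaw: 0.2

```text
t: 35.45
position: [0.55, 0.0367, 0.184]
ee_rot: [0.537, 0.461, -0.536, 0.461]
wrist_force: [-0.8, -0.3, -0.7]
width: 0.4
```

drive_tool:
  moves:
    - [[0, 0, 0, 0, 0, 0], [0, 0, 0, 0, 0, 0], [0, 0, 0, 0, 0, 0], [0, 0, 0, 0, 0, 0], [0, 0, 0, 0, 0, 0], [0, 0, 0, 0, 0, 0], [0, 0, 0, 0, 0, 0], [0, 0, 0, 0, 0, 0], [0, 0, 0, 0, 0, 0], [0, 0, 0, 0, 0, 0]]

```text
t: 36.45
position: [0.5493, 0.0368, 0.1826]
ee_rot: [0.538, 0.459, -0.538, 0.459]
wrist_force: [-0.8, -0.2, -0.5]
width: 0.4
```

```bash
python3 st.py; python3 look.py s wrist scene >/dev/null
python3 - <<'E'
import cv2
im=cv2.imread("pics/s_wrist.png")
cv2.imwrite("pics/s1_.png",cv2.resize(im[120:320,220:420],None,fx=3,fy=3,interpolation=cv2.INTER_CUBIC))
im=cv2.imread("pics/s_scene.png")
cv2.imwrite("pics/s2_.png",cv2.resize(im[150:260,220:360],None,fx=5,fy=5,interpolation=cv2.INTER_CUBIC))
E
python3 wing2.py s 290 235 355 305
```

```text
36.45 [0.5493 0.0368 0.1826] yaw -8.974858816342751 F [-0.7563 -0.2289 -0.4819] M [ 0.0166  0.0243 -0.0139] w 0.3997922678743528 q [-0.7677  0.1849  0.7014  1.8037 -0.1277  1.1986 -0.1848] jt7 -0.002222181356046349
area px 1001
0.079 xy [549.6201  34.3308] yaw deg 46.200036787615005 roll -0.06945707890356394
0.079 xy [549.6132  34.195 ] yaw deg 46.43602140160516 roll -0.07218879840084534
0.079 xy [549.5615  33.9708] yaw deg 226.57630076686726 roll -0.07723220852152507
0.079 xy [549.5948  34.3116] yaw deg 46.60545031897221 roll -0.06893729427159219
```

View pics/s1_.png

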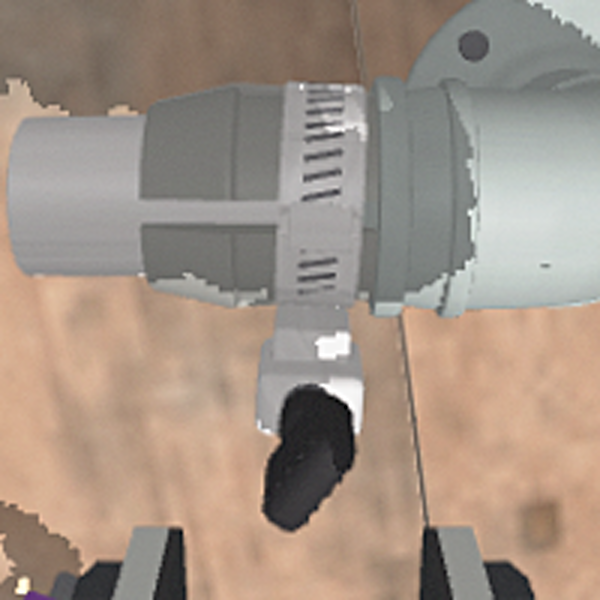

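View pics/s2_.png

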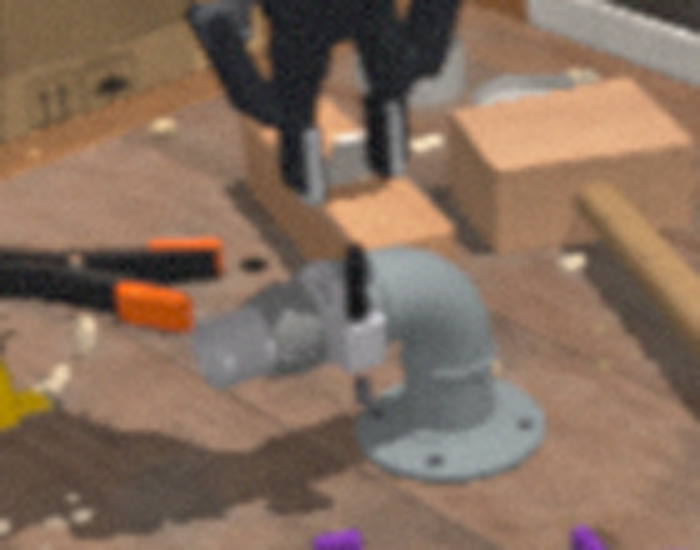

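View pics/s_wing.png

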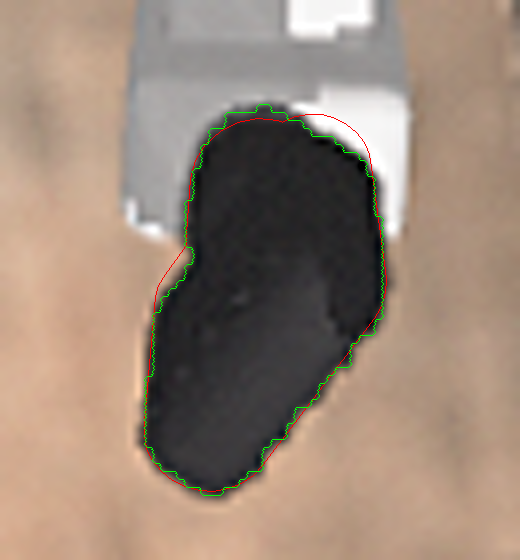

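Run:
```python
import cv2
im=cv2.imread("pics/s_wrist.png")
cv2.imwrite("pics/s3_.png",cv2.resize(im[140:230,260:370],None,fx=7,fy=6.6,interpolation=cv2.INTER_CUBIC))
```

```text
(no output)
```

View pics/s3_.png

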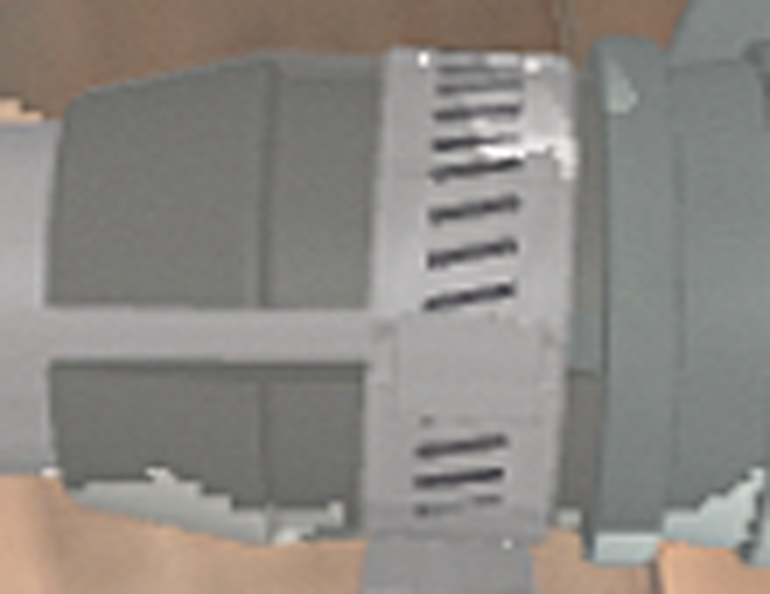

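```bash
cat > fit8.py <<'E'
from fit2 import *
w=dict(np.load("s_wrist.npz"))
G=lambda x,y:np.array([260+x/7,140+y/6.6])
# port refit in this view
ob=[("min",-.015,.0236,G(270,53)),("max",-.015,.0236,G(270,541)),("min",.0140,.0255,G(605,38)),("max",.014,.0255,G(600,562)),
    (.003,-.0325,.0195,G(45,308)),(-.003,-.0325,.0195,G(50,362))]
s=least_squares(port_res,[.5563,.0764,.095,-.16],x_scale=[.01,.01,.01,.1],args=(w,ob,2000));p=s.x;print("port",p,s.fun)
rear=[(388,55),(380,160),(372,300),(365,430),(362,520)];front=[(573,60),(578,160),(572,300),(563,400),(548,520)]
def res(q,ret=False):
    T=frame(np.array(q[:3]),q[3],q[4],q[5]); out=[]
    for sx,L in((-.008,rear),(.008,front)):
        P=proj(w,circ(T,sx,q[6]),True)
        for e in L:
            g=G(*e); out.append(np.sqrt(((P-g)**2).sum(1)).min()*np.sign((P[np.sqrt(((P-g)**2).sum(1)).argmin()]-g)[0]+1e-9))
    for y in(-.0,): out.append(proj(w,T([[0,0,q[6]]]),True)[0,1]-G(0,365)[1])
    return np.array(out+[(q[6]-.0229)*3000,(q[2]-.095)*1000,q[5]*20])
b=least_squares(res,[.556,.076,.095,-.2,0,0,.0229],x_scale=[.01,.01,.01,.1,.1,.1,.01],diff_step=1e-4);q=b.x
a=np.array([np.cos(p[3]),np.sin(p[3]),0]);n=np.array([-a[1],a[0],0]);d=q[:3]-p[:3]
print(q,"\n s,lat,h mm",d@a*1e3,d@n*1e3,d[2]*1e3,"yaw rel deg",np.degrees(q[3]-p[3]),"pitch",np.degrees(q[4]),"roll",np.degrees(q[5]),"\n",b.fun)
E
python3 fit8.py
```

```text
port [ 0.5565  0.0762  0.0949 -0.1696] [-0.6351  0.4706 -0.7856  0.8748  0.2438 -0.8941 -0.2441  1.0254 -0.2609]
[ 0.5587  0.0758  0.0951 -0.2173  0.0124  0.0453  0.023 ] 
 s,lat,h mm 2.215859894357271 -0.0925516682166037 0.26231272719229315 yaw rel deg -2.731782010478781 pitch 0.7096901127546308 roll 2.598268464396523 
 [ 0.025   0.1623  0.077   0.0892 -0.1637 -0.7554 -0.0702  0.1408  0.265
  0.0676 -0.6861  0.4324  0.1319  0.907 ]
```

drive_tool:
  moves:
    - [[0, 0.06, 0, 7, 0, 0], [0.5, 0, 0, 7, 0, 0], [1, 0, 0, 7, 0, 0], [1, 0, 0, 7, 0, 0], [1, 0, 0, 6.7, 0, 0], [1, 0, 0, 0, 0, 0], [0.7, 0, 0, 0, 0, 0], [0.4, 0, 0, 0, 0, 0], [0, 0, 0, 0, 0, 0], [0, 0, 0, 0, 0, 0]]

```text
t: 37.55
position: [0.5501, 0.0366, 0.1268]
ee_rot: [0.65, 0.278, -0.65, 0.278]
wrist_force: [-0.4, -0.3, 0.4]
width: 0.402
```

drive_tool:
  moves:
    - [[0, 0, 0, 0, 0, 0], [0, 0, 0, 0, 0, 0], [0, 0, 0, 0, 0, 0], [0, 0, 0, 0, 0, 0], [0, 0, 0, 0, 0, 0], [0, 0, 0, 0, 0, 0], [0, 0, 0, 0, 0, 0], [0, 0, 0, 0, 0, 0], [0, 0, 0, 0, 0, 0], [0, 0, 0, 0, 0, 0]]
  jaw: 1
  squeeze: 80

```text
t: 38.55
position: [0.5508, 0.0364, 0.1272]
ee_rot: [0.651, 0.278, -0.649, 0.278]
wrist_force: [3.2, -1.6, 6.8]
width: 0.082
```

```bash
python3 avg.py
```

```text
38.8 [0.5507 0.0364 0.1272] yaw -43.681993753876895 [ 2.8799 -2.0351  6.0017 -0.4549 -0.67    0.0627] [0.0595 0.0411 0.0495 0.0269 0.0996 0.0994]
```

drive_tool:
  moves:
    - [[0, 0, 0, 1, 0, 0], [0, 0, 0, 1, 0, 0], [0, 0, 0, 1, 0, 0], [0, 0, 0, 1, 0, 0], [0, 0, 0, 1, 0, 0], [0, 0, 0, 1, 0, 0], [0, 0, 0, 1, 0, 0], [0, 0, 0, 1, 0, 0], [0, 0, 0, 0, 0, 0], [0, 0, 0, 0, 0, 0]]

```text
t: 39.85
position: [0.5506, 0.0365, 0.1272]
ee_rot: [0.668, 0.232, -0.667, 0.232]
wrist_force: [1.9, -2.2, 6.5]
width: 0.081
```

```bash
python3 avg.py
```

```text
40.1 [0.5506 0.0365 0.1272] yaw -51.6502194287713 [ 2.4579 -2.442   6.2787 -0.3856 -0.4325  0.3406] [0.278  0.3338 0.3842 0.3337 0.3498 0.3639]
```

drive_tool:
  moves:
    - [[0, 0, 0, 1, 0, 0], [0, 0, 0, 1, 0, 0], [0, 0, 0, 1, 0, 0], [0, 0, 0, 1, 0, 0], [0, 0, 0, 1, 0, 0], [0, 0, 0, 1, 0, 0], [0, 0, 0, 0, 0, 0], [0, 0, 0, 0, 0, 0], [0, 0, 0, 0, 0, 0], [0, 0, 0, 0, 0, 0]]

```text
t: 41.15
position: [0.5506, 0.0365, 0.1272]
ee_rot: [0.68, 0.197, -0.679, 0.197]
wrist_force: [2.5, -1.6, 6.1]
width: 0.086
```

```bash
python3 avg.py
```

```text
41.4 [0.5506 0.0365 0.1272] yaw -57.65077254529347 [ 2.1123 -2.1018  6.6393 -0.3633 -0.375   0.386 ] [0.4296 0.3796 0.382  0.3794 0.3776 0.3677]
```

drive_tool:
  moves:
    - [[0, 0, 0, 0, 0, 0], [0, 0, 0, 0, 0, 0], [0, 0, 0, 0, 0, 0], [0, 0, 0, 0, 0, 0], [-0.5, 0, 0, 0, 0, 0], [-1.5, 0, 0, -8, 0, 0], [-1.5, 0, 0, -8, 0, 0], [-1.5, 0, 0, -8, 0, 0], [-0.6, 0, 0, -8, 0, 0], [0, 0, 0, -8, 0, 0]]
  jaw: 0.2

```text
t: 42.45
position: [0.5505, 0.0367, 0.184]
ee_rot: [0.57, 0.419, -0.569, 0.419]
wrist_force: [-0.8, -0.2, -0.3]
width: 0.4
```

drive_tool:
  moves:
    - [[0, 0, 0, -8.5, 0, 0], [0, 0, 0, 0, 0, 0], [0, 0, 0, 0, 0, 0], [0, 0, 0, 0, 0, 0], [0, 0, 0, 0, 0, 0], [0, 0, 0, 0, 0, 0], [0, 0, 0, 0, 0, 0], [0, 0, 0, 0, 0, 0], [0, 0, 0, 0, 0, 0], [0, 0, 0, 0, 0, 0]]

```text
t: 43.45
position: [0.5499, 0.0367, 0.1825]
ee_rot: [-0.538, -0.458, 0.538, -0.458]
wrist_force: [0.5, -0.3, 0.1]
width: 0.4
```

```bash
python3 st.py; python3 look.py u wrist scene >/dev/null
python3 - <<'E'
import cv2
im=cv2.imread("pics/u_wrist.png")
cv2.imwrite("pics/u3_.png",cv2.resize(im[140:230,260:370],None,fx=7,fy=6.6,interpolation=cv2.INTER_CUBIC))
E
python3 wing2.py u 290 235 355 305
```

```text
43.45 [0.5499 0.0367 0.1825] yaw -9.18305341013256 F [ 0.4995 -0.3048  0.0603] M [-0.0241  0.0198  0.0065] w 0.40018881725293076 q [-0.769   0.1868  0.704   1.8025 -0.1293  1.1989 -0.1867] jt7 -0.004421505000209436
area px 1065
0.077 xy [550.3596  34.7593] yaw deg 35.543279805593244 roll -0.05958138142805951
0.077 xy [550.3152  34.3165] yaw deg 35.82874244417549 roll -0.06880641876619885
0.078 xy [550.2363  34.4222] yaw deg 35.60686896439919 roll -0.06566771167014993
0.078 xy [550.4415  35.0815] yaw deg 36.05098936995435 roll -0.05600829652589231
```

View pics/u3_.png

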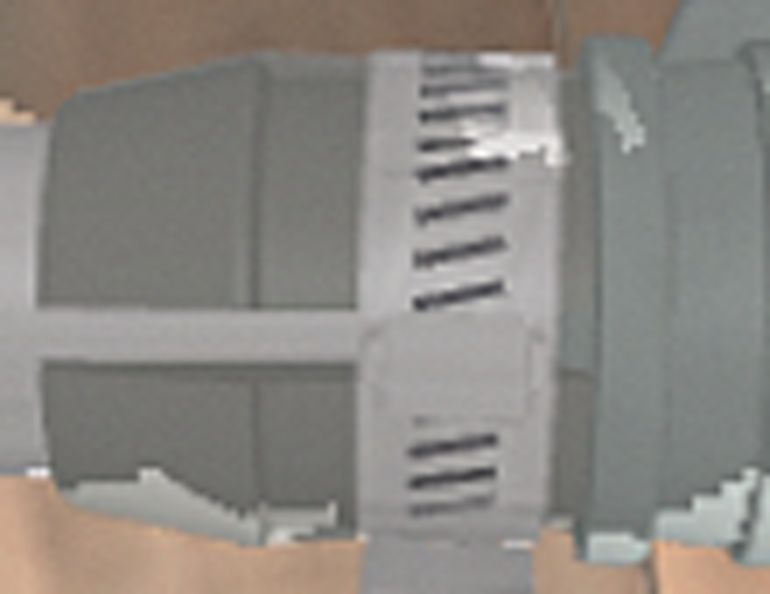

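View pics/u_scene.png

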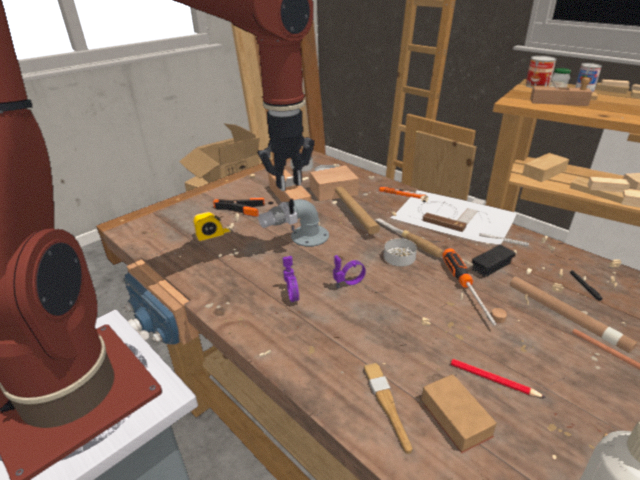

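```bash
sed -e 's/s_wrist/u_wrist/' -e 's/rear=.*/rear=[(368,58),(362,160),(359,300),(358,430),(358,520)];front=[(555,60),(558,160),(556,300),(552,400),(545,520)]/' -e 's/G(270,53)/G(262,53)/;s/G(270,541)/G(260,541)/;s/G(605,38)/G(597,38)/;s/G(600,562)/G(590,560)/;s/G(45,308)/G(38,308)/;s/G(50,362)/G(42,362)/' fit8.py > fit9.py; python3 fit9.py; python3 -c "
from workcell import manip
print(manip.get_obs()['t']); print(manip.hand_in())"
```

```text
port [ 0.5566  0.0763  0.0949 -0.1715] [-0.6694  0.4286 -0.9215  1.057   0.1607 -0.8757 -0.1599  1.0404 -0.2888]
[ 0.5588  0.0756  0.0951 -0.1788 -0.0124  0.0453  0.023 ] 
 s,lat,h mm 2.25264316623132 -0.2830975671085933 0.2361230452056079 yaw rel deg -0.4176184529152137 pitch -0.7101202702404749 roll 2.595703068000026 
 [ 0.3805  0.0709 -0.191  -0.2091  0.093  -0.4896 -0.0677  0.1037  0.1421
  0.04   -0.5352  0.2313  0.0917  0.9061]
43.55
the job is handed in; nothing more can be done
None
```

The steel clamp is on the spigot between the barb and the collar, with its tang in the top slot and the wing upright. I tightened it to snug, let go and handed in at 43.6 s of the 72 s. The hand-in reports no verdict.

**What I did**
- I gripped the clamp by its housing and lifted it. I slid it along the pipe in small steps, with 2–3 N of side contact from the tang against the slot wall.
- I then turned the wing clockwise about 205° in three grips.

**Last checks, from a wrist-camera fit**

| Check | Measured | Limit |
|---|---|---|
| Position along the spigot | +2.3 mm | ±6.5 mm |
| Distance from the seat | about 2.3 mm | 7.5 mm |
| Band yaw and pitch against the spigot | about 0.4° and 0.7° | 5.7° (0.1 rad) |
| Wing torque at the end | about 0.39 N m | – |

- **Tightness:** the final torque is roughly 0.13–0.19 N m above the drag, which is in the snug range. I could not measure the band's pressing force directly.
- **Surroundings:** the gripper was open and clear above the wing. In the last scene picture, the screwdriver, tape measure and tin look unmoved.

**Checks that disagreed**
- **Screw tilt:** the hoop fit gave about +2.6° and the wing fit about −3.5°. Both are weak readings, and both are inside the 0.12 rad limit.
- **Band diameter:** my early estimates of the band's inner diameter as found ran from 47 to 52.7 mm. Where the torque began to climb suggests about 52 mm.
- **Tilt while turning:** during the first grip the clamp tilted by about 6° under an upward push of 15–19 N on the hand. It looked seated and upright again after release.

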